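Wipe the press bed clear and fit its locating insert

TASK

Take the scraper block, lower it slowly and gently onto the bed plate without a knock, press it down with light, steady hand pressure and wipe all five metal chips over the open end into the catch tray; the chips are sharp, so never touch them with the fingers and never bear down hard. Then stand the scraper on the bench and press the locating insert fully home in the plate's pocket, so that its base is flush with the plate. Leave the jar, the cup and the screwdriver where they are.

Things in the scene. Friction and masses are not known exactly. Their poses are not given: they have to be found in the camera images.
- fixture: Fixed press bed, raised 0 to 12 mm off the bench. Origin: under the plate's centre; z up. Dark steel plate 140 (x) x 220 (y) mm, top face at z = 45 mm. On both long sides a rail 10 wide, 8 high, y = -55 to 110, inner faces at x = -60 and +60. Pocket at the -y end; the +y end (y = 110) is open, the grey catch tray directly below it. Wipe towards +y.
- pocket (a point): Centre of the pocket's mouth, level with the plate's top face; axes as the fixture. Pocket 47 (x) x 37 (y) mm, 14 mm deep, 1.5 mm clearance each side. In it a black friction pad stands 6 mm above the floor: the insert first rests on it 6 mm proud; about 12 N pushes it down, and it stays down.
- edge (a point): Middle of the plate's open +y edge, at the top face, where chips drop off; axes as the fixture.
- tray (a point): Centre of the catch tray's inner floor; axes as the fixture. Tray inside 138 (x) x 80 (y) mm, from directly below the plate's edge; its walls end 7 mm below the plate's top face, floor 40 mm below it.
- scraper: Scraper block standing on the bench (hard edge: let it meet the plate at 10 mm/s or less): black rubber blade block 84 (x) x 20 (y) x 22 (z) mm, on top of it an upright wooden grip 46 (x) x 18 (y) mm from z = 21 to 77 mm. Origin: centre of the underside; z up.
- insert: Steel locating insert on the bench: base 44 (x) x 34 (y) x 14 (z) mm with a boss on top 26 (x) x 14 (y) mm from z = 14 to 40 mm. Origin: centre of the underside; z up. It fits the pocket either way round, long side along the fixture's x.
- chip0: Loose aluminium chip, a rectangular tab 22 x 14 mm, 5 mm thick, 12 g, lying on the plate between the rails. Origin: about the middle of its underside.
- chip1: Loose aluminium chip, an L-shaped scrap 22 x 16 mm, 5 mm thick, 12 g, lying on the plate between the rails. Origin: about the middle of its underside.
- chip2: Loose aluminium chip, a round slug 20 mm across, 5 mm thick, 12 g, lying on the plate between the rails. Origin: about the middle of its underside.
- chip3: Loose aluminium chip, a nearly square tab 18 x 16 mm, 5 mm thick, 12 g, lying on the plate between the rails. Origin: about the middle of its underside.
- chip4: Loose aluminium chip, a narrow strip 24 x 9 mm, 5 mm thick, 12 g, lying on the plate between the rails. Origin: about the middle of its underside.
- jar: Bystander: clear jar with lid, 64 mm across, 75 mm high, origin under its centre.
- cup: Bystander: white plastic cup, 72 mm across, 60 mm high, origin under its centre.
- driver: Bystander: screwdriver lying on the bench, along its own x, about 200 mm long.
There are look-alikes about, which are no part of the job. Several things look just like the insert: the one meant starts farthest from the robot's base.

How it is judged:
By the outcome, as a careful person would: the job done as asked, in the order asked, and still so for the second after the job is handed in, with the robot touching nothing.
It also fails if it takes over 72 s, if anything falls off the work surface, if the arm or the gripper's body presses on something with over 40 N, if the wrist force passes 120 N, or if a joint passes its speed limit or range.

ROBOT

A 6-joint arm with a two-finger parallel gripper is mounted at the origin on the work surface. World frame = base frame: x ahead of the robot, y to its left, z up, the work surface at z = 0. Lengths are in m, angles in rad, forces in N, time in s.
With the tool pointing down it reaches from about 0.35 to 0.925 m from the base axis. Payload 6.4 kg.
Tool frame: the origin (TCP) lies at the centre of the arm's flange, where the gripper is bolted on; the fingertips stand 199 mm ahead of it and the grasp point (between the pads) lies pinch_z ahead of it (pinch_z is the distance from the TCP to the grasp point, in m); x points along the fingers, y is the direction in which the jaws open and shut, and the axes are right-handed (so a half turn about x gives the same grasp; the last joint's range is limited). The gripper opens to 94 mm and grips with 3 to 60 N. Pads are 16 mm wide; open, the fingers measure 119 mm over their backs; the gripper's body (75 mm by 177 mm) begins 78 mm behind the grasp point.
Start: joints at [-1.438, 0.245, 1.558, -0, 1.339, -0.174], TCP at [0.196, -0.62, 0.405] pointing down, gripper open.
Joint ranges: [-3.13, 3.13], [-1.02, 2.26], [0.13, 2.54], [-0.95, 4.09], [0.21, 2.88], [-2.74, 2.74]. Speed limits (rad/s): [2.57, 2.57, 3.14, 3.14, 3.14, 3.14].

INTERFACE

Orientations are given as a rotation vector (axis times angle).
In Python, from bench import observe, grab_frame, finish_job, pinch_z gives the robot as it stands.
- The arm moves only by the tool send_rows, never from a script. Its argument "steps" is a list of rows, each a list of 3 entries, a list of its own where there are three numbers: the shift along the tool's x, y, z in m, then the turn, a rotation vector about the tool's x, y, z in degrees, then the finger opening in m, from 0 to 0.094. In form: [[[tx, ty, tz], [rx, ry, rz], claw], ...]. A call has 1 to 20 rows; each row is the pose to reach, as a shift and turn from the pose commanded when the call began, along the tool's axes at that moment; what a row does not reach only later rows make up. A row lasts 1/10 s, in which the tool goes at most 50 mm and 8.59 degrees, less where a joint would pass 70% of its speed; a pose out of reach is approached as far as the arm can. A call with a gripper value outside its range is refused whole. The fingers move at their own pace and stop on an object; "force" is the grip in N (left out, the last holds). Time passes only in rows, so rows that repeat a pose let the fingers close. It gives the time, the measured TCP pose, the force and the opening at its end, in the units of the state.
- observe(): the state, without advancing time (a new reading comes with each control period).
- grab_frame(name): name is "scene" or "side" or "wrist"; returns a dict with "frame" (400x640x3 uint8, red, green, blue), "fx", "fy", "cx", "cy" (pixels), "extrinsics" (4x4, takes a point from camera to world coordinates); the wrist camera has in their place "tool_from_camera" (4x4, takes a point from camera to tool coordinates, whose origin is the TCP and whose axes are the tool frame's). Camera axes: x right, y down, z forward; pixel columns grow to the right and rows downward; lengths in m; the calibration is good to about 2 mm. A picture is of the moment at which its call begins: read the wrist's pose just before it. There is no depth.
- finish_job(): hands the job in, once; it reports no verdict.
The state is a dict: "clock": time; "joint_positions": joint angles; "joint_velocities": joint speeds; "joint_efforts": joint torques, N m; "tool_pos": TCP position; "ee_rot": TCP orientation; "force": force on the tool from outside, world axes, zero at the start; "torque": the same for the moment, N m; "gripper_width": opening from 0.0 (shut) to 1.0 (fully open).
Only numpy, scipy, OpenCV 4.12 (cv2) and the standard library are available. Lean on these libraries where they do the work, as an engineer would, in place of code of your own. Each camera call takes 0.05 s, during which the arm holds its last target.

## Working session

There is one attempt and no reset: what is moved stays moved. The work goes in short steps, Python scripts to look and compute and a tool call to move; the robot and the scene stay as the last step left them, time stands still between calls to the robot, and variables do not carry over. Pictures are saved under pics/ and viewed, and the job is handed in when it is done.

Besides the shell and the picture viewer there is one more tool, called as name(argument=value, ...), one argument or row to a line, values as JSON. send_rows: Moves the arm, as the interface text tells. Its arguments: {"type":"object","properties":{"steps":{"type":"array","items":{"type":"array"}},"force":{"type":"number"}},"required":["steps"]}

```bash
mkdir -p pics; ls; python3 - <<'E'
from bench import observe, grab_frame, pinch_z
import cv2,pickle
print(pinch_z); print(observe())
fs={}
for n in ["scene","side","wrist"]:
    f=grab_frame(n); fs[n]=f; cv2.imwrite(f"pics/{n}0.png",f["frame"][:,:,::-1])
    print(n,{k:v for k,v in f.items() if k!="frame"})
pickle.dump(fs,open("fs0.pkl","wb"))
E
```

```text
pics
0.1804
{'clock': 0.0, 'joint_positions': array([-1.43809108e+00,  2.45826766e-01,  1.55894990e+00, -1.63019921e-05,
        1.33868582e+00, -1.74103663e-01]), 'joint_velocities': array([-0.00133827,  0.00133367, -0.00048246, -0.00023785,  0.00012583,
       -0.00050776]), 'joint_efforts': array([ 8.82328732e-04, -4.15833592e+01, -3.14600480e+01,  6.85747946e-02,
        3.33512016e-02, -1.48807567e-04]), 'tool_pos': array([ 0.19628611, -0.61943759,  0.40357136]), 'ee_rot': array([ 2.05689418,  0.31998149, -2.05684664]), 'force': array([-0.40431191, -0.26631747, -0.12168784]), 'torque': array([-0.04005647, -0.02374546, -0.03813124]), 'gripper_width': 1.000855511874001}
scene {'fx': 396.8490228539679, 'fy': 396.8490228539679, 'cx': 318.4238890551118, 'cy': 200.05014275422155, 'extrinsics': array([[ 0.86452141,  0.40411767, -0.29881706,  0.86684047],
       [ 0.50247973, -0.70775405,  0.49658667, -0.51034879],
       [-0.01080954, -0.57945932, -0.81492947,  0.97496797],
       [ 0.        ,  0.        ,  0.        ,  1.        ]])}
side {'fx': 364.14200970285236, 'fy': 364.14200970285236, 'cx': 318.73480298657927, 'cy': 195.4475644760364, 'extrinsics': array([[ 0.99947522, -0.00702671,  0.0316212 ,  0.5278734 ],
       [-0.03062799, -0.52279235,  0.85190967, -0.79602246],
       [ 0.0105452 , -0.85243111, -0.52273321,  0.58953225],
       [ 0.        ,  0.        ,  0.        ,  1.        ]])}
wrist {'fx': 302.53480147020497, 'fy': 302.53480147020497, 'cx': 320.865451972775, 'cy': 197.42217178827335, 'tool_from_camera': array([[-1.07262858e-04, -2.59553261e-01,  9.65728789e-01,
         2.07826518e-02],
       [ 9.99999917e-01, -4.08059636e-04,  1.39753451e-06,
        -1.04528440e-04],
       [ 3.93712203e-04,  9.65728708e-01,  2.59553283e-01,
        -7.62702545e-02],
       [ 0.00000000e+00,  0.00000000e+00,  0.00000000e+00,
         1.00000000e+00]])}
```

View pics/scene0.png

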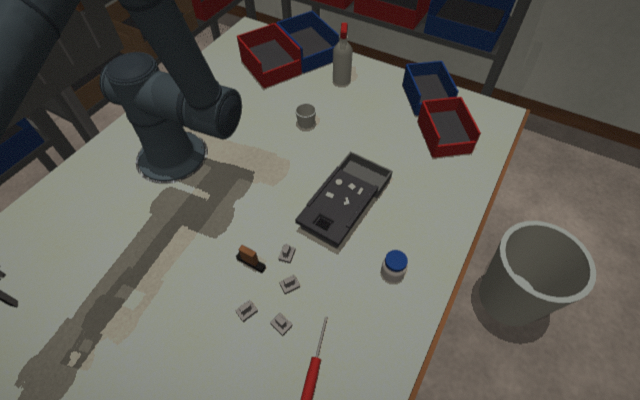

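View pics/side0.png

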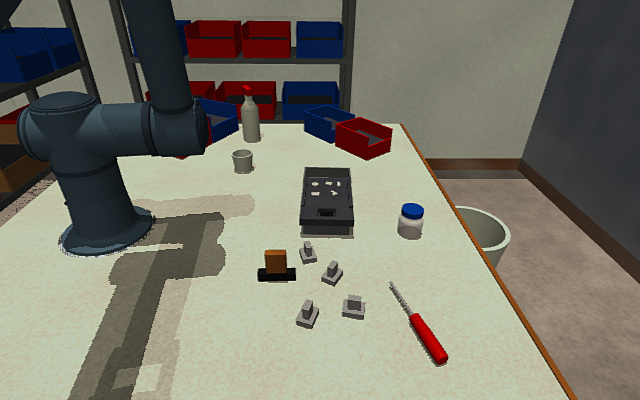

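View pics/wrist0.png

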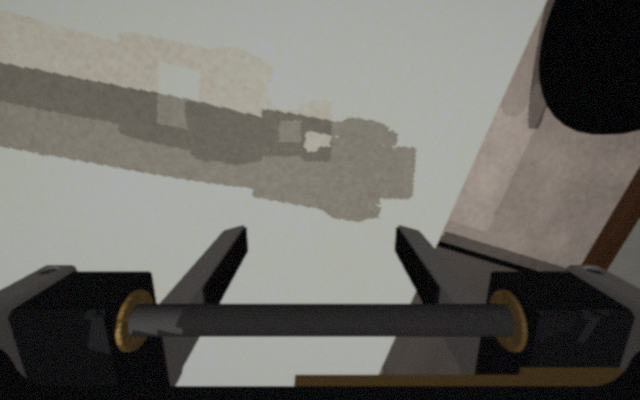

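```bash
cat > h.py <<'E'
import numpy as np,cv2,pickle
from scipy.spatial.transform import Rotation as R
def ray(f,u,v,T=None):
    T=f["extrinsics"] if T is None else T
    d=T[:3,:3]@np.array([(u-f["cx"])/f["fx"],(v-f["cy"])/f["fy"],1.]); return T[:3,3],d
def px(f,u,v,z,T=None):
    o,d=ray(f,u,v,T); return o+d*(z-o[2])/d[2]
def wT(st,f):
    M=np.eye(4);M[:3,:3]=R.from_rotvec(st["ee_rot"]).as_matrix();M[:3,3]=st["tool_pos"]
    return M@f["tool_from_camera"]
def proj(f,P,T=None):
    T=f["extrinsics"] if T is None else T
    p=(np.asarray(P)-T[:3,3])@T[:3,:3]
    return np.c_[p[:,0]/p[:,2]*f["fx"]+f["cx"],p[:,1]/p[:,2]*f["fy"]+f["cy"]]
def crop(f,u0,v0,u1,v1,name,s):
    c=f["frame"][v0:v1,u0:u1,::-1]
    cv2.imwrite("pics/"+name,cv2.resize(c,None,fx=s,fy=s,interpolation=cv2.INTER_CUBIC))
E
python3 - <<'E'
from h import *
fs=pickle.load(open("fs0.pkl","rb"));s=fs["scene"]
for u,v in [(287,253),(290,284),(246,310),(281,324),(250,262)]:
    p=px(s,u,v,0.015);print(u,v,p.round(3),np.hypot(*p[:2]).round(3))
for u,v in [(308,253),(332,272),(307,315),(353,306)]:
    p=px(fs["side"],u,v,0.015);print(u,v,p.round(3),np.hypot(*p[:2]).round(3))
crop(s,220,230,320,340,"c1.png",5)
crop(s,290,145,400,250,"c2.png",5)
E
```

```text
287 253 [ 0.529 -0.12   0.015] 0.543
290 284 [ 0.585 -0.192  0.015] 0.615
246 310 [ 0.527 -0.304  0.015] 0.609
281 324 [ 0.622 -0.29   0.015] 0.686
250 262 [ 0.458 -0.192  0.015] 0.497
308 253 [ 0.529 -0.123  0.015] 0.543
332 272 [ 0.582 -0.189  0.015] 0.612
307 315 [ 0.526 -0.309  0.015] 0.61
353 306 [ 0.619 -0.288  0.015] 0.683
```

View pics/c1.png

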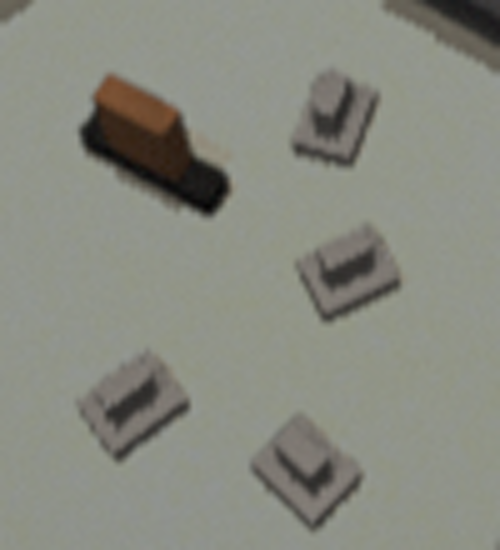

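View pics/c2.png

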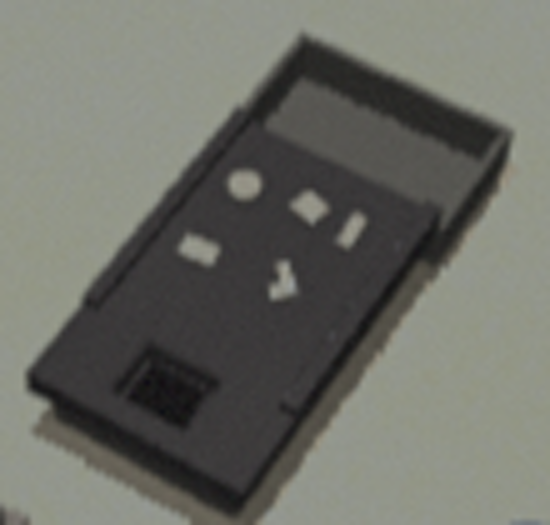

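```bash
python3 - <<'E'
from h import *
from bench import observe
fs=pickle.load(open("fs0.pkl","rb"));s=fs["scene"]
print(R.from_rotvec(observe()["ee_rot"]).as_matrix().round(3))
c=lambda a,b:(290+a/5,145+b/5)
for n,(a,b),z in [("FL",(30,380),.05),("FR",(238,492),.05),("edgeL",(262,125),.05),("edgeR",(430,205),.05),("pk1",(150,350),.05),("pk2",(217,382),.05),("pk3",(196,430),.05),("pk4",(120,390),.05)]:
    print(n,px(s,*c(a,b),z).round(4))
c=lambda a,b:(220+a/5,230+b/5)
for n,(a,b),z in [("gripA",(110,75),.077),("gripB",(182,112),.077),("gripC",(172,132),.077),("gripD",(98,98),.077),("i1",(250,465),.014),("i2",(315,520),.014),("i3",(362,475),.014),("i4",(300,415),.014)]:
    print(n,px(s,*c(a,b),z).round(4))
crop(fs["side"],285,160,370,245,"s1.png",6)
crop(fs["side"],250,240,375,335,"s2.png",6)
E
```

```text
[[-0.     0.302 -0.953]
 [ 0.001 -0.953 -0.302]
 [-1.    -0.001 -0.   ]]
FL [ 0.5096 -0.0387  0.05  ]
FR [ 0.6427 -0.0435  0.05  ]
edgeL [0.5346 0.1855 0.05  ]
edgeR [0.6487 0.1805 0.05  ]
pk1 [0.5572 0.0113 0.05  ]
pk2 [0.5997 0.0114 0.05  ]
pk3 [ 0.6047 -0.0212  0.05  ]
pk4 [ 0.556  -0.0196  0.05  ]
gripA [ 0.438  -0.1836  0.077 ]
gripB [ 0.4827 -0.1826  0.077 ]
gripC [ 0.4849 -0.1944  0.077 ]
gripD [ 0.4407 -0.1975  0.077 ]
i1 [ 0.5968 -0.3013  0.014 ]
i2 [ 0.6388 -0.3077  0.014 ]
i3 [ 0.6467 -0.2782  0.014 ]
i4 [ 0.6042 -0.2683  0.014 ]
```

View pics/s1.png

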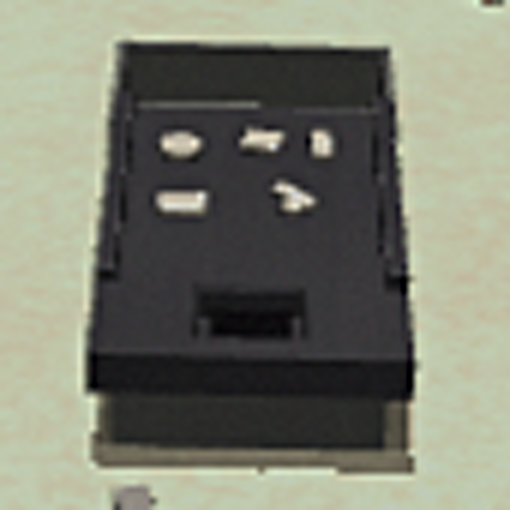

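View pics/s2.png

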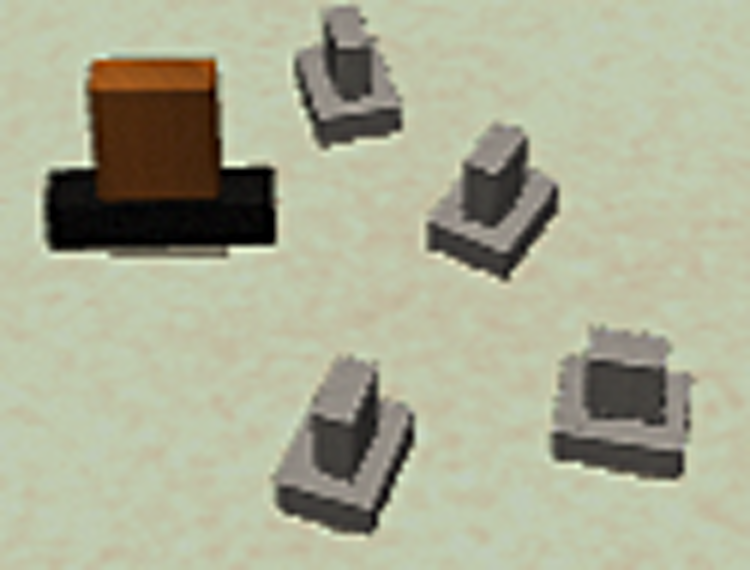

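send_rows(
  steps=[
    [[0,-0.451,-0.43],[17.6,0,0],0.094],
    [[0,-0.451,-0.43],[17.6,0,0],0.094],
    [[0,-0.451,-0.43],[17.6,0,0],0.094],
    [[0,-0.451,-0.43],[17.6,0,0],0.094],
    [[0,-0.451,-0.43],[17.6,0,0],0.094],
    [[0,-0.451,-0.43],[17.6,0,0],0.094],
    [[0,-0.451,-0.43],[17.6,0,0],0.094],
    [[0,-0.451,-0.43],[17.6,0,0],0.094],
    [[0,-0.451,-0.43],[17.6,0,0],0.094],
    [[0,-0.451,-0.43],[17.6,0,0],0.094],
    [[0,-0.451,-0.43],[17.6,0,0],0.094],
    [[0,-0.451,-0.43],[17.6,0,0],0.094],
    [[0,-0.451,-0.43],[17.6,0,0],0.094],
    [[0,-0.451,-0.43],[17.6,0,0],0.094],
    [[0,-0.451,-0.43],[17.6,0,0],0.094],
    [[0,-0.451,-0.43],[17.6,0,0],0.094],
  ],
)

```text
clock: 1.75
tool_pos: [0.4697, -0.0608, 0.4045]
ee_rot: [-2.22, 0.002, 2.221]
force: [-0.4, 0.3, 0.2]
gripper_width: 1.001
```

```bash
python3 - <<'E'
from h import *
from bench import observe,grab_frame
st=observe();f=grab_frame("wrist");pickle.dump((st,f),open("w1.pkl","wb"))
print(st["clock"],st["tool_pos"],R.from_rotvec(st["ee_rot"]).as_matrix().round(3),np.abs(st["joint_velocities"]).max())
cv2.imwrite("pics/w1.png",f["frame"][:,:,::-1])
E
```

```text
1.75 [ 0.46969715 -0.06077889  0.40451794] [[-0.    -0.002 -1.   ]
 [-0.    -1.     0.002]
 [-1.     0.     0.   ]] 0.012553924551408337
```

View pics/w1.png

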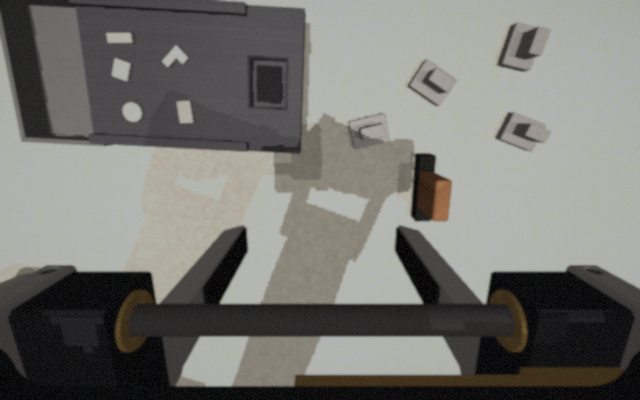

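```bash
python3 - <<'E'
from h import *
st,f=pickle.load(open("w1.pkl","rb"))
f["frame"]=cv2.convertScaleAbs(f["frame"],alpha=1.5,beta=20)
crop(f,0,0,160,150,"w1a.png",5);crop(f,150,0,310,160,"w1b.png",5);crop(f,400,140,470,230,"w1c.png",6);crop(f,490,10,560,80,"w1d.png",8)
E
```

```text
(no output)
```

View pics/w1a.png

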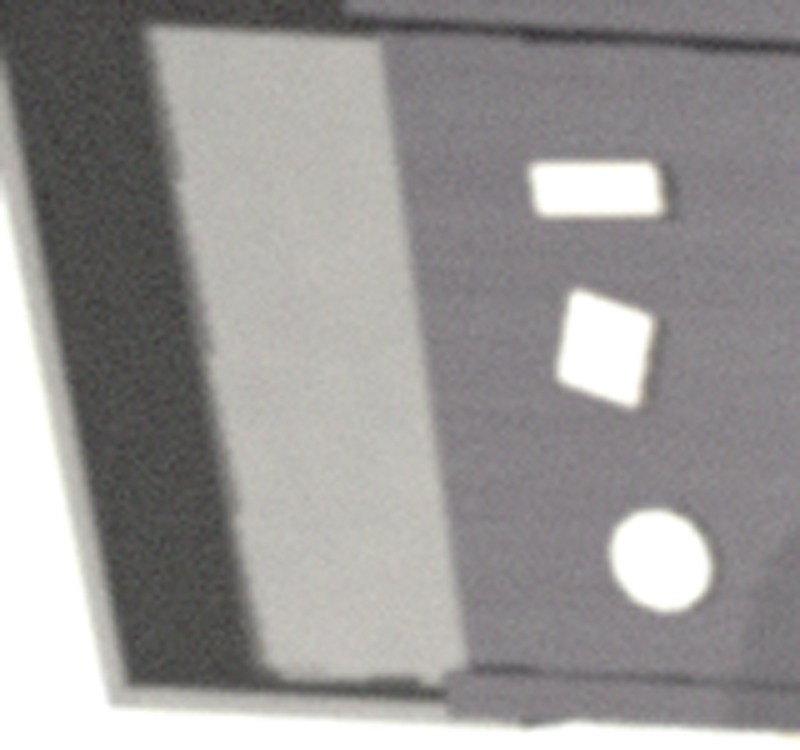

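View pics/w1b.png

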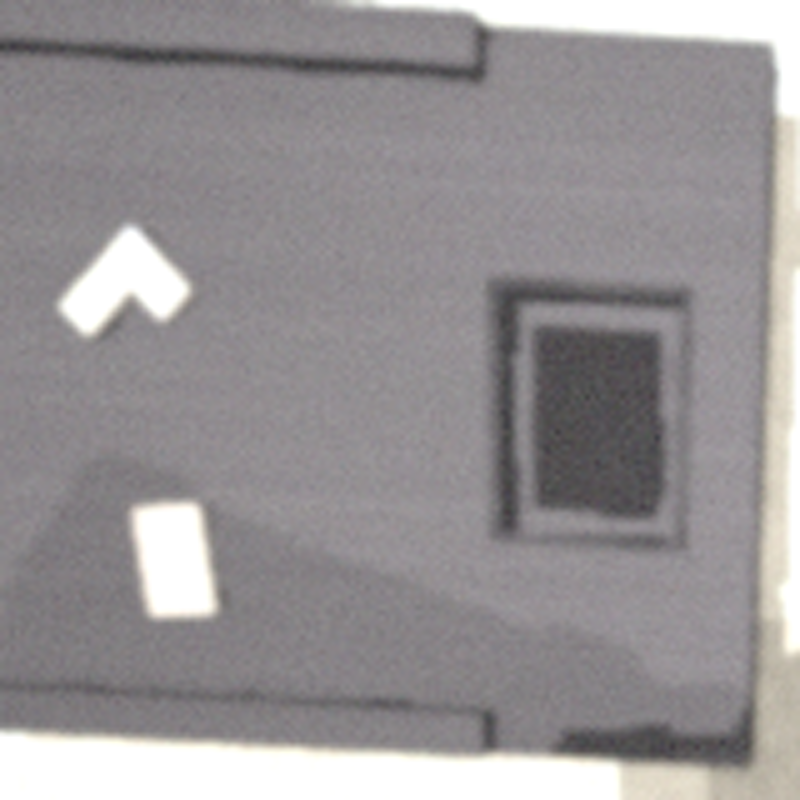

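View pics/w1c.png

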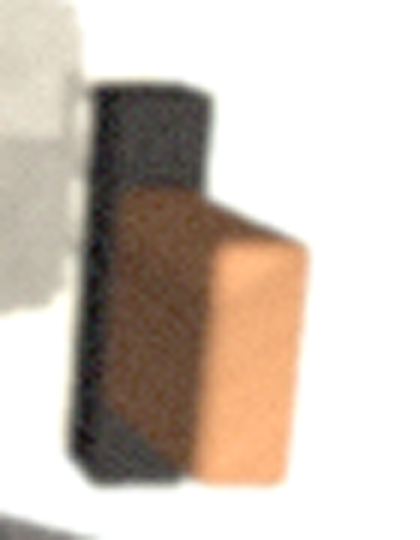

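View pics/w1d.png

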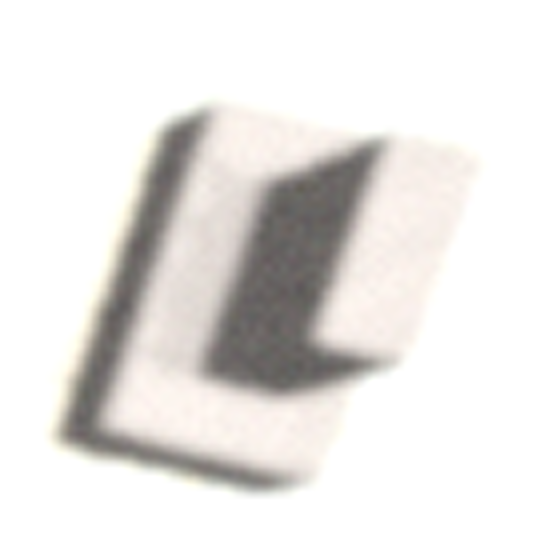

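```bash
cat > fit.py <<'E'
from h import *
from scipy.optimize import least_squares
fs=pickle.load(open("fs0.pkl","rb"));st,w=pickle.load(open("w1.pkl","rb"));W=wT(st,w)
cams={"w":(w,W),"s":(fs["scene"],None),"d":(fs["side"],None)}
cc=lambda L,ox,oy,s:[((a+.5)/s-.5+ox,(b+.5)/s-.5+oy) for a,b in L]
def fit(obs,x0,fixz=None):
    def res(p):
        r=[]
        z=p[3] if fixz is None else fixz
        for c,P,uv in obs:
            f,T=cams[c];P=np.array([[q[0],q[1]+(p[4] if len(q)>3 else 0),q[2]] for q in P],float)
            Q=P@R.from_euler("z",p[2]).as_matrix().T+[p[0],p[1],z]
            r.append((proj(f,Q,T)-np.array(uv)).ravel())
        return np.concatenate(r)
    o=least_squares(res,x0,loss="soft_l1");return o.x,np.abs(res(o.x)).reshape(-1,2).round(1)
E
python3 - <<'E'
from fit import *
m=lambda L:[tuple(np.array(q[:3])/1e3)+tuple(q[3:]) for q in L]
ow=[("w",m([(60,110,45),(-60,110,45)]),cc([(380,42),(465,662)],0,0,5)),
("w",m([(70,-110,45),(-70,-110,45),(60,-55,45),(-60,-55,45)]),cc([(772,48),(748,762),(483,77),(490,708)],150,0,5)),
("w",m([(23.5,18.5,45,1),(23.5,-18.5,45,1),(-23.5,-18.5,45,1),(-23.5,18.5,45,1)]),cc([(492,282),(690,292),(685,548),(492,537)],150,0,5))]
os=[("s",m([(-70,-110,45),(70,-110,45),(60,110,45),(-60,110,45)]),cc([(30,378),(238,492),(430,203),(265,127)],290,145,5)),
("s",m([(23.5,18.5,45,1),(23.5,-18.5,45,1),(-23.5,-18.5,45,1),(-23.5,18.5,45,1)]),cc([(217,380),(198,432),(118,390),(150,347)],290,145,5))]
od=[("d",m([(-70,-110,45),(70,-110,45)]),cc([(90,350),(412,358)],285,160,6)),
("d",m([(23.5,18.5,45,1),(23.5,-18.5,45,1),(-23.5,-18.5,45,1),(-23.5,18.5,45,1)]),cc([(305,290),(305,342),(195,337),(195,290)],285,160,6))]
for n,o in [("w",ow),("s",os),("ws",ow+os),("all",ow+os+od)]:
    for fz in [None,0.006]:
        x,r=fit(o,[.58,.07,0,.006,-.06],fz);print(n,fz,x.round(4),np.degrees(x[2]).round(2));
    print(r.tolist())
print("scraper")
g=m([(23,9,77),(23,-9,77),(-23,-9,77),(-23,9,77)])
a=[("w",g,cc([(215,238),(308,243),(288,485),(195,478)],400,140,6))]
b=[("s",g,cc([(182,112),(172,132),(98,98),(110,75)],220,230,5))]
for o in (a,b,a+b):
    x,r=fit(o,[.46,-.19,0,0,0],0.);print(x.round(4),np.degrees(x[2]),r.tolist())
print("insert")
# long axis
bt=m([(22,17,14),(-22,17,14),(-22,-17,14)]);bs=m([(13,7,40),(13,-7,40),(-13,-7,40),(-13,7,40)])
a=[("w",bt,cc([(210,103),(105,430),(318,478)],490,10,8)),("w",bs,cc([(388,140),(480,160),(405,360),(312,345)],490,10,8))]
b=[("s",m([(-22,-17,14),(-22,17,14),(22,17,14),(22,-17,14)]),cc([(250,465),(300,415),(362,475),(315,520)],220,230,5))]
for o in (a,b,a+b):
    x,r=fit(o,[.62,-.29,-.3,0,0],0.);print(x.round(4),np.degrees(x[2]),r.tolist())
E
```

```text
w None [ 0.5829  0.0694 -0.0542  0.009  -0.0757] -3.11
w 0.006 [ 0.5832  0.0705 -0.0537  0.0054 -0.0762] -3.08
[[0.8, 1.1], [1.5, 0.6], [1.4, 0.8], [1.1, 0.4], [0.0, 1.6], [0.0, 0.6], [1.4, 1.2], [1.6, 1.2], [1.6, 1.7], [1.9, 1.4]]
s None [ 5.808e-01  7.420e-02 -6.720e-02  5.000e-04 -7.570e-02] -3.85
s 0.006 [ 0.5823  0.071  -0.0639  0.006  -0.0754] -3.66
[[0.0, 1.2], [1.3, 0.5], [0.1, 1.5], [1.8, 0.7], [1.4, 0.6], [2.1, 0.2], [0.5, 0.1], [0.6, 0.7]]
ws None [ 0.5829  0.0694 -0.0548  0.009  -0.0756] -3.14
ws 0.006 [ 0.5831  0.0705 -0.0545 -0.0031 -0.0758] -3.12
[[0.9, 1.1], [1.4, 0.6], [1.3, 0.5], [1.2, 0.6], [0.1, 1.8], [0.0, 0.5], [0.9, 1.3], [2.1, 1.4], [2.1, 1.6], [1.4, 1.3], [0.3, 0.6], [1.9, 0.8], [0.0, 1.4], [2.1, 0.5], [1.7, 1.0], [1.7, 0.3], [0.2, 0.7], [0.8, 0.2]]
all None [ 0.5828  0.0694 -0.0554  0.0093 -0.0757] -3.17
all 0.006 [ 0.583   0.0707 -0.0553  0.006  -0.0756] -3.17
[[0.8, 1.0], [1.2, 0.6], [1.5, 0.3], [1.4, 0.8], [0.0, 2.0], [0.2, 0.3], [0.6, 1.5], [2.5, 1.6], [2.5, 1.4], [1.0, 1.1], [0.2, 0.7], [1.8, 0.7], [0.0, 1.4], [2.0, 0.5], [1.7, 0.9], [1.7, 0.2], [0.2, 0
[... 233 characters left out ...]
0.      0.    ] 3.834725652484115 [[1.3, 0.9], [0.5, 0.8], [1.0, 0.5], [0.4, 0.5]]
[ 0.46   -0.1877  0.0225  0.      0.    ] 1.2910629429721832 [[0.7, 0.2], [1.3, 1.5], [0.9, 0.3], [0.5, 1.9], [1.4, 0.9], [0.5, 0.6], [0.6, 0.3], [1.0, 1.1]]
insert
[ 0.6203 -0.2863 -0.2056  0.      0.    ] -11.777656377862353 [[0.1, 0.9], [1.2, 0.7], [0.6, 1.3], [0.4, 1.4], [1.0, 0.8], [0.5, 1.3], [0.5, 0.2]]
[ 0.6203 -0.2887 -0.2072  0.      0.    ] -11.872981061406474 [[0.0, 0.1], [0.1, 0.3], [0.3, 0.5], [0.2, 1.1]]
[ 0.6202 -0.2866 -0.2048  0.      0.    ] -11.734952573443472 [[0.2, 0.8], [0.9, 0.8], [0.8, 1.3], [0.2, 1.3], [1.2, 0.7], [0.8, 1.3], [0.3, 0.3], [0.5, 0.8], [0.3, 1.0], [0.7, 1.3], [0.2, 0.3]]
```

send_rows(
  steps=[
    [[0.08,0.127,0.01],[-1.5,0,0],0.06],
    [[0.08,0.127,0.01],[-1.5,0,0],0.06],
    [[0.08,0.127,0.01],[-1.5,0,0],0.06],
    [[0.08,0.127,0.01],[-1.5,0,0],0.06],
    [[0.08,0.127,0.01],[-1.5,0,0],0.06],
    [[0.1,0.127,0.01],[-1.5,0,0],0.06],
  ],
)

```text
clock: 2.4
tool_pos: [0.461, -0.1876, 0.3079]
ee_rot: [2.214, 0.023, -2.2]
force: [0.2, 0.2, 0.3]
gripper_width: 0.636
```

```bash
python3 - <<'E'
from fit import *
for n,(u,v) in dict(strip=(119,37.5),sq=(121,69.5),rnd=(132,112),rect=(184.5,111.5),L=(175,55)).items():
    p=px(w,u,v,.058,W)-np.array([.583,.070,0]);print(n,(R.from_euler("z",3.1,degrees=True).apply(p)*1e3).round(0))
from bench import observe,grab_frame
st=observe();f=grab_frame("wrist");print(st["tool_pos"],st["joint_velocities"].round(3))
cv2.imwrite("pics/w2.png",f["frame"][:,:,::-1])
T=wT(st,f);P=np.array([[x,y,.077] for x,y in [(23,9),(23,-9),(-23,-9),(-23,9)]])*[1e-3,1e-3,1]
P=R.from_euler("z",1.3,degrees=True).apply(P)+[.46,-.188,0];print(proj(f,P,T).round(0))
E
```

```text
strip [34. 68. 58.]
sq [ 5. 70. 58.]
rnd [-36.  63.  58.]
rect [-33.   9.  58.]
L [21. 15. 58.]
[ 0.46097205 -0.18764216  0.30793851] [ 0.017  0.309  0.149 -0.002 -0.434  0.001]
[[308. 196.]
 [333. 196.]
 [332. 255.]
 [309. 255.]]
```

View pics/w2.png

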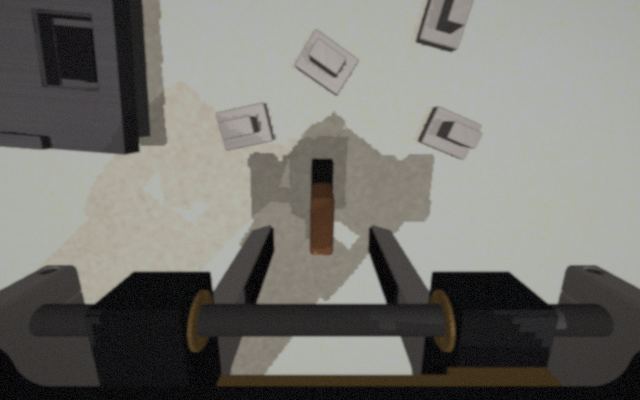

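send_rows(
  steps=[
    [[0.03,0,0],[0,0,0],0.05],
    [[0.06,0,0],[0,0,0],0.05],
    [[0.072,0,0],[0,0,0],0.05],
    [[0.072,0,0],[0,0,0],0.05],
    [[0.072,0,0],[0,0,0],0.01],
    [[0.072,0,0],[0,0,0],0.01],
    [[0.072,0,0],[0,0,0],0.01],
    [[0.072,0,0],[0,0,0],0.01],
    [[0.072,0,0],[0,0,0],0.01],
    [[0.072,0,0],[0,0,0],0.01],
  ],
  force=30,
)

```text
clock: 3.45
tool_pos: [0.4603, -0.1871, 0.2334]
ee_rot: [2.209, 0.028, -2.207]
force: [-0.6, -0.2, 4.9]
gripper_width: 0.19
```

send_rows(
  steps=[
    [[-0.01,0,0],[0,0,0],0.01],
    [[-0.03,0,0],[0,0,0],0.01],
    [[-0.06,0,0],[0,0,0],0.01],
    [[-0.09,-0.03,-0.016],[1,0,0],0.01],
    [[-0.11,-0.06,-0.033],[2,0,0],0.01],
    [[-0.12,-0.1,-0.055],[3,0,0],0.01],
    [[-0.12,-0.14,-0.077],[4,0,0],0.01],
    [[-0.12,-0.18,-0.099],[4.6,0,0],0.01],
    [[-0.12,-0.21,-0.115],[4.6,0,0],0.01],
    [[-0.12,-0.229,-0.125],[4.6,0,0],0.01],
    [[-0.12,-0.229,-0.125],[4.6,0,0],0.01],
    [[-0.12,-0.229,-0.125],[4.6,0,0],0.01],
    [[-0.12,-0.229,-0.125],[4.6,0,0],0.01],
  ],
)

```text
clock: 4.75
tool_pos: [0.5786, 0.0445, 0.3524]
ee_rot: [-2.192, 0.061, 2.194]
force: [0.5, 0.3, -1.3]
gripper_width: 0.193
```

```bash
python3 - <<'E'
from h import *
from bench import observe,grab_frame
st=observe();print(st["tool_pos"],st["force"],st["torque"],np.degrees(R.from_rotvec(st["ee_rot"]).as_matrix()[:,1]*np.pi/180).round(4))
for n in ["scene","side","wrist"]:
    f=grab_frame(n)
    pickle.dump((st,f),open(f"l_{n}.pkl","wb"))
    if n=="scene": crop(f,280,100,420,255,"l1.png",5)
    if n=="side": crop(f,270,120,390,245,"l2.png",5)
    if n=="wrist": cv2.imwrite("pics/l3.png",f["frame"][:,:,::-1])
E
```

```text
[0.57858144 0.04446384 0.35244744] [ 0.47544164  0.30754427 -1.32709526] [ 0.00743915 -0.02353907 -0.05241809] [-5.550e-02 -9.985e-01  2.000e-04]
```

View pics/l1.png

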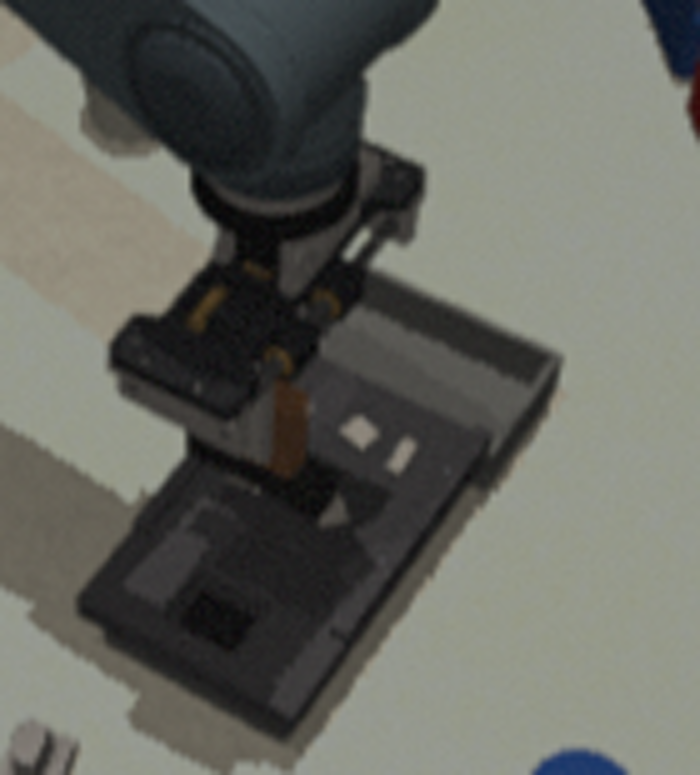

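View pics/l2.png

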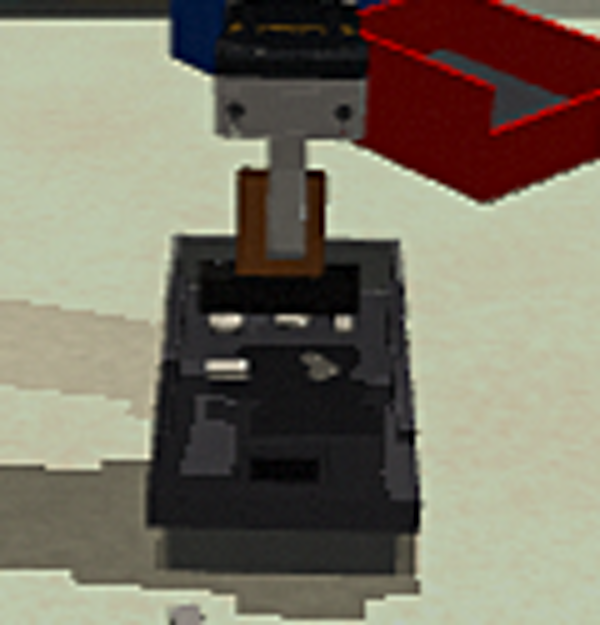

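View pics/l3.png

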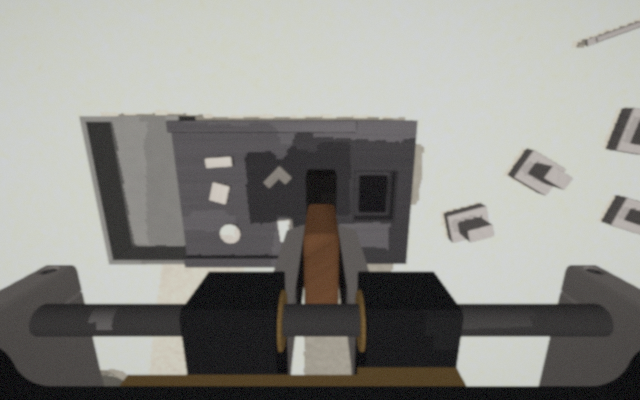

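```bash
python3 - <<'E'
from h import *
st,f=pickle.load(open("l_wrist.pkl","rb"));T=wT(st,f)
def P(x,y,z,zf=.008): return R.from_euler("z",-3.1,degrees=True).apply(np.array([x,y,z])/1e3)+[.583,.070,zf]
fr=cv2.resize(cv2.convertScaleAbs(f["frame"][90:290,160:430,::-1],alpha=1.6,beta=20),None,fx=2.9,fy=2.9,interpolation=cv2.INTER_CUBIC)
def L(pts,c):
    q=proj(f,np.array(pts),T)
    q=((q-[160,90]+.5)*2.9-.5).astype(int);cv2.polylines(fr,[q.reshape(-1,1,2)],True,c,1)
    return q
L([P(70,-110,45),P(-70,-110,45),P(-70,110,45),P(70,110,45)],(0,0,255))
py=-75.7;L([P(23.5,py+18.5,45),P(-23.5,py+18.5,45),P(-23.5,py-18.5,45),P(23.5,py-18.5,45)],(0,255,255))
L([P(60,110,45),P(60,-55,45)],(0,255,0));L([P(-60,110,45),P(-60,-55,45)],(0,255,0))
cv2.imwrite("pics/l3o.png",fr)
E
```

```text
(no output)
```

View pics/l3o.png

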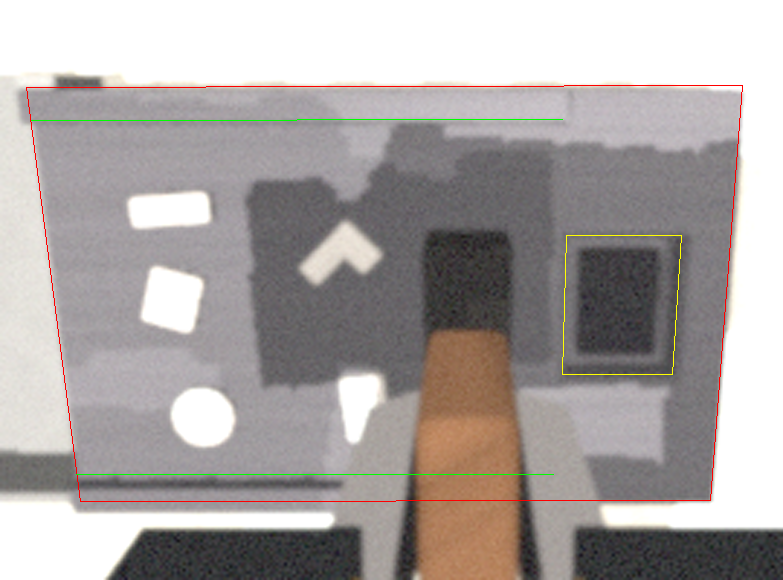

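```bash
python3 - <<'E'
from h import *
st,f=pickle.load(open("l_wrist.pkl","rb"))
f["frame"]=cv2.convertScaleAbs(f["frame"],alpha=2.0,beta=20)
crop(f,340,105,430,275,"m1.png",4.5);crop(f,160,105,300,275,"m2.png",4.5)
E
python3 -c "
import cv2,numpy as np
a=cv2.imread('pics/m1.png');b=cv2.imread('pics/m2.png');print(a.shape,b.shape)"
```

```text
(765, 405, 3) (765, 630, 3)
```

View pics/m1.png

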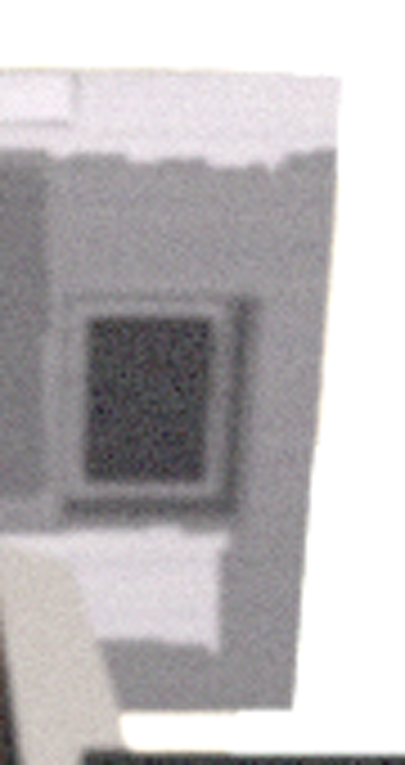

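View pics/m2.png

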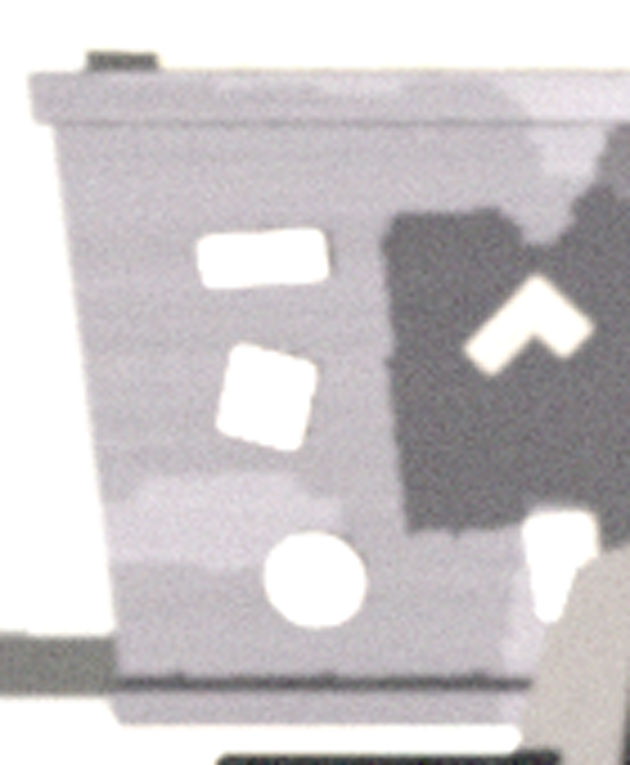

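```bash
cat > fx.py <<'E'
from fit import *
import fit
st2,f2=pickle.load(open("l_wrist.pkl","rb"));cams["v"]=(f2,wT(st2,f2))
m=lambda L:[tuple(np.array(q[:3])/1e3)+tuple(q[3:]) for q in L]
ow=[("w",m([(60,110,45),(-60,110,45)]),cc([(380,42),(465,662)],0,0,5)),
("w",m([(70,-110,45),(-70,-110,45),(60,-55,45),(-60,-55,45)]),cc([(772,48),(748,762),(483,77),(490,708)],150,0,5)),
("w",m([(23.5,18.5,45,1),(23.5,-18.5,45,1),(-23.5,-18.5,45,1),(-23.5,18.5,45,1)]),cc([(492,282),(690,292),(685,548),(492,537)],150,0,5))]
ov=[("v",m([(70,-110,45),(-70,-110,45),(60,-55,53)]),cc([(340,78),(292,708),(72,122)],340,105,4.5)),
("v",m([(70,110,53),(-60,110,45),(-60,110,53),(-70,110,53)]),cc([(30,76),(118,677),(118,692),(122,722)],160,105,4.5)),
("v",m([(23.5,18.5,45,1),(23.5,-18.5,45,1),(-23.5,-18.5,45,1),(-23.5,18.5,45,1)]),cc([(67,296),(252,296),(240,520),(67,525)],340,105,4.5))]
E
python3 - <<'E'
from fx import *
for n,o in [("v",ov),("vw",ov+ow)]:
    for fz in [None,0.006,.009,.012]:
        x,r=fit.fit(o,[.58,.07,0,.006,-.075],fz);print(n,fz,x.round(4),np.degrees(x[2]).round(2),(r**2).sum())
    print(r.tolist())
E
```

```text
v None [ 0.5817  0.0693 -0.051   0.0062 -0.0759] -2.92 27.180000000000003
v 0.006 [ 0.5816  0.0693 -0.0511  0.0105 -0.076 ] -2.93 27.55
v 0.009 [ 0.5823  0.0689 -0.0506  0.0057 -0.0751] -2.9 38.58
v 0.012 [ 0.5829  0.0686 -0.0506  0.006  -0.0742] -2.9 79.10000000000001
[[3.2, 3.1], [2.9, 1.7], [0.9, 0.4], [2.7, 1.1], [0.2, 0.5], [3.3, 0.9], [2.9, 3.6], [0.8, 1.1], [0.0, 0.9], [0.3, 0.5], [0.4, 1.4]]
vw None [ 0.5824  0.0695 -0.0512  0.0082 -0.0758] -2.93 62.980000000000004
vw 0.006 [ 0.5824  0.0697 -0.0516  0.0063 -0.0763] -2.96 79.07
vw 0.009 [ 0.5825  0.0693 -0.0514  0.006  -0.0755] -2.94 65.44
vw 0.012 [ 0.5827  0.0686 -0.0521  0.006  -0.0745] -2.99 115.35000000000001
[[3.3, 2.6], [2.7, 2.1], [1.0, 0.0], [2.6, 1.0], [0.2, 0.6], [3.4, 1.0], [3.0, 3.6], [1.2, 1.5], [0.3, 1.3], [0.0, 0.1], [0.1, 1.1], [2.0, 2.5], [0.6, 1.5], [0.2, 2.5], [0.4, 1.4], [0.5, 0.2], [0.6, 0.2], [0.2, 0.4], [2.1, 0.4], [2.0, 1.6], [0.8, 1.3]]
```

send_rows(
  steps=[
    [[0.02,0,0],[0,0,0],0.01],
    [[0.04,0,0],[0,0,0],0.01],
    [[0.052,0,0],[0,0,0],0.01],
    [[0.056,0,0],[0,0,0],0.01],
    [[0.056,0,0],[0,0,0],0.01],
    [[0.0565,0,0],[0,0,0],0.01],
    [[0.057,0,0],[0,0,0],0.01],
    [[0.0575,0,0],[0,0,0],0.01],
    [[0.058,0,0],[0,0,0],0.01],
    [[0.0585,0,0],[0,0,0],0.01],
    [[0.059,0,0],[0,0,0],0.01],
    [[0.0595,0,0],[0,0,0],0.01],
    [[0.06,0,0],[0,0,0],0.01],
    [[0.0605,0,0],[0,0,0],0.01],
    [[0.061,0,0],[0,0,0],0.01],
    [[0.0615,0,0],[0,0,0],0.01],
  ],
)

```text
clock: 6.5
tool_pos: [0.579, 0.0453, 0.2911]
ee_rot: [-2.194, 0.06, 2.194]
force: [0.0, 0.5, -1.2]
gripper_width: 0.19
```

send_rows(
  steps=[
    [[0.0005,0,0],[0,0,0],0.01],
    [[0.001,0,0],[0,0,0],0.01],
    [[0.0015,0,0],[0,0,0],0.01],
    [[0.002,0,0],[0,0,0],0.01],
    [[0.0025,0,0],[0,0,0],0.01],
  ],
)

```text
clock: 7.0
tool_pos: [0.5791, 0.0453, 0.2894]
ee_rot: [-2.194, 0.06, 2.194]
force: [-3.6, 1.7, 7.0]
gripper_width: 0.191
```

send_rows(
  steps=[
    [[0,0,0],[0,0,0],0.01],
    [[0,0,0],[0,0,0],0.01],
  ],
)

```text
clock: 7.2
tool_pos: [0.5792, 0.0453, 0.2893]
ee_rot: [-2.194, 0.06, 2.194]
force: [-3.9, -0.3, 5.5]
gripper_width: 0.188
```

```bash
python3 - <<'E'
from h import *
from bench import observe,grab_frame
st=observe();print(st["tool_pos"],st["force"],st["torque"])
for n in ["scene","side"]:
    f=grab_frame(n)
    if n=="scene": crop(f,280,100,420,255,"n1.png",5)
    if n=="side": crop(f,270,120,390,245,"n2.png",5)
E
```

```text
[0.57915647 0.04530519 0.28933629] [-3.92291339 -0.25494913  5.51702652] [0.05750445 0.57082155 0.01750042]
```

View pics/n2.png

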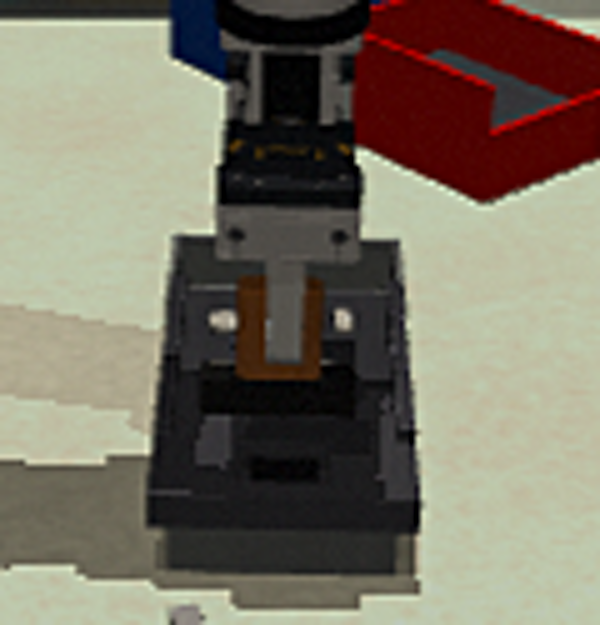

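View pics/n1.png

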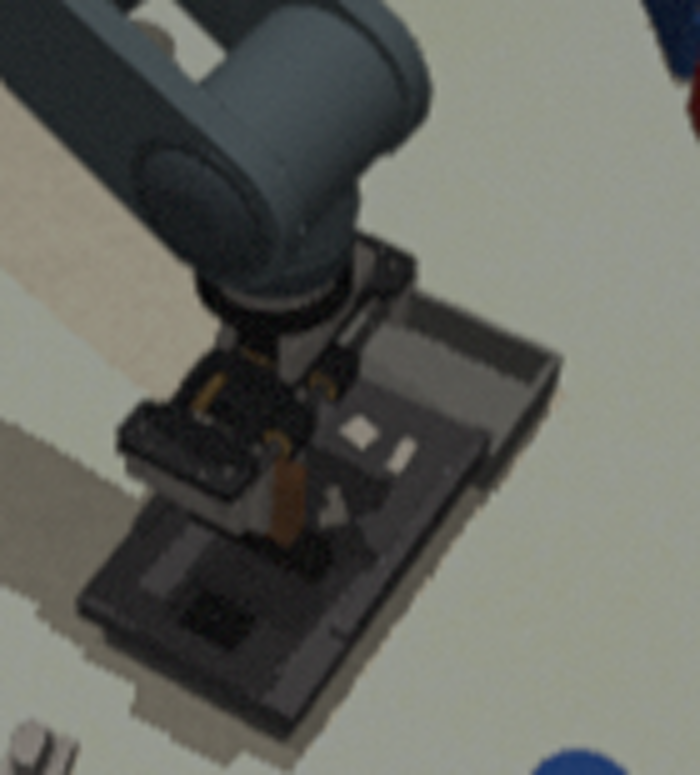

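send_rows(
  steps=[
    [[0,-0.001,0],[0,0,0],0.01],
    [[0,-0.003,0],[0,0,0],0.01],
    [[0,-0.006,0],[0,0,0],0.01],
    [[0,-0.009,0],[0,0,0],0.01],
    [[0,-0.012,0],[0,0,0],0.01],
    [[0,-0.015,0],[0,0,0],0.01],
    [[0,-0.018,0],[0,0,0],0.01],
    [[0,-0.021,0],[0,0,0],0.01],
  ],
)

```text
clock: 8.1
tool_pos: [0.5806, 0.0663, 0.2893]
ee_rot: [-2.196, 0.061, 2.192]
force: [-0.2, -4.0, 5.3]
gripper_width: 0.188
```

send_rows(
  steps=[
    [[0,-0.0035,0],[0,0,0],0.01],
    [[0,-0.007,0],[0,0,0],0.01],
    [[0,-0.0105,0],[0,0,0],0.01],
    [[0,-0.014,0],[0,0,0],0.01],
    [[0,-0.0175,0],[0,0,0],0.01],
    [[0,-0.021,0],[0,0,0],0.01],
    [[0,-0.0245,0],[0,0,0],0.01],
    [[0,-0.028,0],[0,0,0],0.01],
    [[0,-0.0315,0],[0,0,0],0.01],
    [[0,-0.035,0],[0,0,0],0.01],
    [[0,-0.0385,0],[0,0,0],0.01],
    [[0,-0.042,0],[0,0,0],0.01],
  ],
)

```text
clock: 9.3
tool_pos: [0.5829, 0.1082, 0.2893]
ee_rot: [-2.196, 0.061, 2.193]
force: [0.6, -4.0, 5.9]
gripper_width: 0.189
```

```bash
python3 - <<'E'
from h import *
from bench import observe,grab_frame
st=observe();print(st["tool_pos"],st["force"],st["torque"])
f=grab_frame("scene");crop(f,280,100,420,255,"o1.png",4)
f=grab_frame("wrist");f["frame"]=cv2.convertScaleAbs(f["frame"],alpha=1.7,beta=20);cv2.imwrite("pics/o3.png",f["frame"][:,:,::-1])
E
```

```text
[0.58291112 0.10823783 0.28934564] [ 0.58646603 -4.01475686  5.85006453] [-0.73775545  0.17573426  0.02272453]
```

View pics/o1.png

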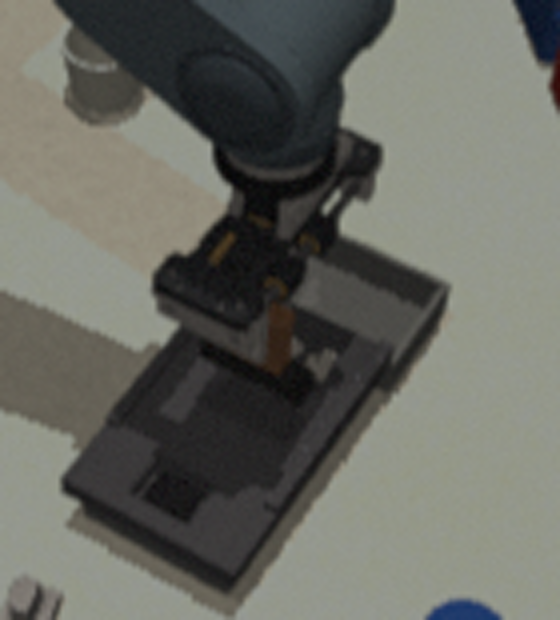

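View pics/o3.png

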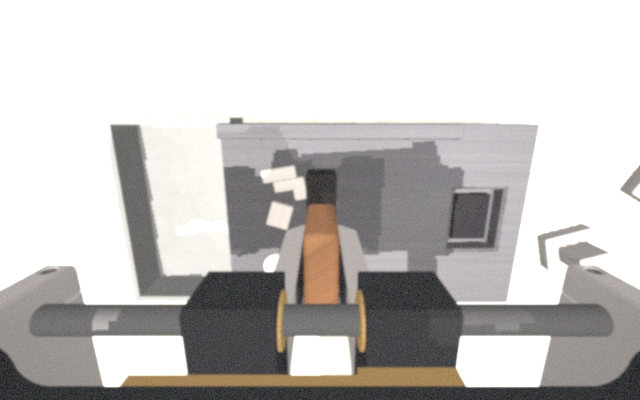

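send_rows(
  steps=[
    [[0,-0.003,-0.0003],[0,0,0],0.01],
    [[0,-0.006,-0.0006],[0,0,0],0.01],
    [[0,-0.009,-0.0009],[0,0,0],0.01],
    [[0,-0.0125,-0.0012],[0,0,0],0.01],
    [[0,-0.016,-0.0015],[0,0,0],0.01],
    [[0,-0.019,-0.0015],[0,0,0],0.01],
    [[0,-0.022,-0.0015],[0,0,0],0.01],
    [[0,-0.0255,-0.0015],[0,0,0],0.01],
    [[0,-0.029,-0.0015],[0,0,0],0.01],
    [[0,-0.032,-0.0015],[0,0,0],0.01],
    [[0,-0.035,-0.0015],[0,0,0],0.01],
    [[0,-0.038,-0.0015],[0,0,0],0.01],
    [[0,-0.041,-0.0015],[0,0,0],0.01],
  ],
)

```text
clock: 10.7
tool_pos: [0.5866, 0.149, 0.2893]
ee_rot: [-2.196, 0.061, 2.193]
force: [-0.1, -4.6, 6.2]
gripper_width: 0.189
```

```bash
python3 - <<'E'
from h import *
from bench import observe,grab_frame
st=observe();print(st["tool_pos"],st["force"],st["torque"])
f=grab_frame("scene");crop(f,280,100,420,255,"p1.png",4)
f=grab_frame("wrist");f["frame"]=cv2.convertScaleAbs(f["frame"],alpha=1.2,beta=20);cv2.imwrite("pics/p3.png",f["frame"][:,:,::-1])
E
```

```text
[0.58660379 0.14904893 0.28931705] [-0.12930129 -4.60305208  6.16832901] [-8.40517624e-01  1.63312138e-01  6.54436770e-04]
```

View pics/p1.png

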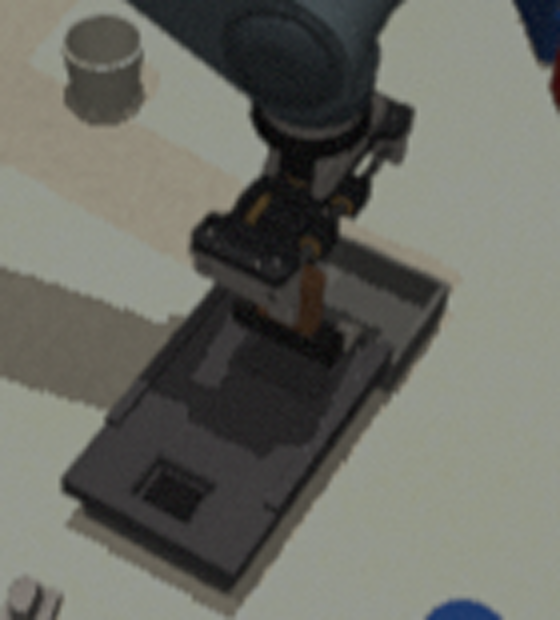

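View pics/p3.png

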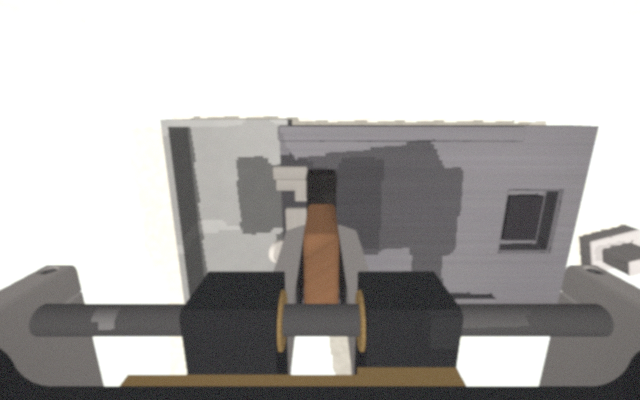

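send_rows(
  steps=[
    [[0,-0.003,0],[0,0,0],0.01],
    [[0,-0.006,0],[0,0,0],0.01],
    [[0,-0.009,0],[0,0,0],0.01],
    [[0,-0.012,0],[0,0,0],0.01],
    [[0,-0.015,0],[0,0,0],0.01],
    [[0,-0.018,0],[0,0,0],0.01],
    [[0,-0.021,0],[0,0,0],0.01],
    [[0,-0.024,0],[0,0,0],0.01],
    [[0,-0.0265,0],[0,0,0],0.01],
    [[0,-0.0265,0],[0,0,0],0.01],
    [[0,-0.0265,0],[0,0,0],0.01],
  ],
)

```text
clock: 11.9
tool_pos: [0.588, 0.1757, 0.2893]
ee_rot: [-2.196, 0.06, 2.192]
force: [0.3, -2.6, 5.5]
gripper_width: 0.187
```

```bash
python3 - <<'E'
from h import *
from bench import observe,grab_frame
st=observe();print(st["tool_pos"],st["force"],st["torque"])
f=grab_frame("scene");crop(f,320,130,410,230,"q1.png",6)
f=grab_frame("wrist");f["frame"]=cv2.convertScaleAbs(f["frame"],alpha=1.2,beta=20);crop(f,130,80,430,290,"q3.png",2.6)
E
```

```text
[0.58799259 0.17572328 0.28933945] [ 0.28343034 -2.55561218  5.54276034] [-0.54823978  0.07265857  0.04036067]
```

View pics/q1.png

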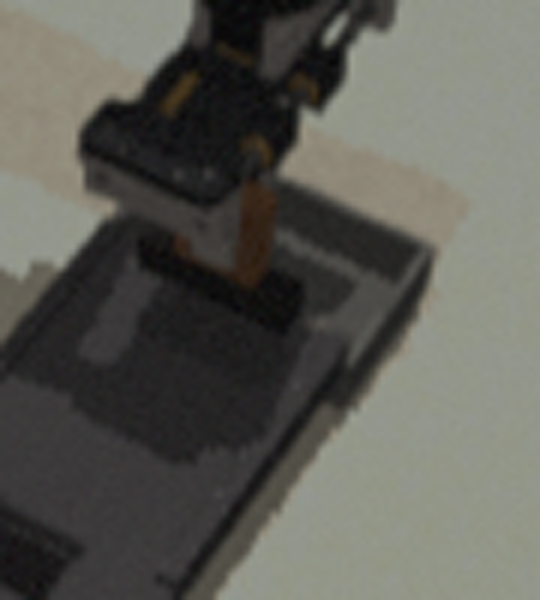

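View pics/q3.png

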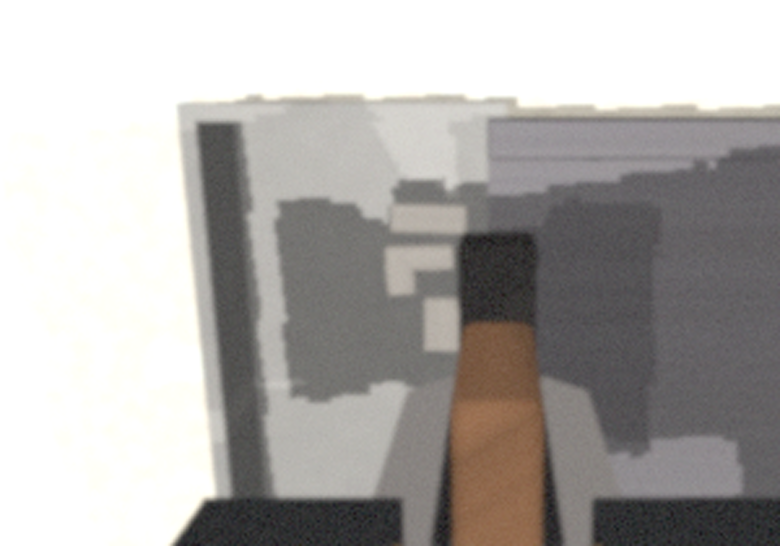

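send_rows(
  steps=[
    [[-0.005,0,0],[0,0,0],0.01],
    [[-0.02,0,0],[0,0,0],0.01],
    [[-0.05,0,0],[0,0,0],0.01],
    [[-0.08,0.04,0],[0,0,0],0.01],
    [[-0.08,0.08,0],[0,0,0],0.01],
    [[-0.08,0.12,0],[0,0,0],0.01],
    [[-0.08,0.15,0],[0,0,0],0.01],
    [[-0.08,0.15,0],[0,0,0],0.01],
  ],
)

```text
clock: 12.8
tool_pos: [0.5792, 0.0231, 0.3691]
ee_rot: [-2.192, 0.064, 2.191]
force: [-0.1, 0.4, -1.9]
gripper_width: 0.192
```

```bash
python3 - <<'E'
from h import *
from bench import observe,grab_frame
st=observe();print(st["clock"],st["tool_pos"],st["force"])
f=grab_frame("scene");crop(f,290,130,410,250,"r1.png",5)
f=grab_frame("side");crop(f,270,140,380,245,"r2.png",5)
f=grab_frame("wrist");pickle.dump((st,f),open("r.pkl","wb"));f["frame"]=cv2.convertScaleAbs(f["frame"],alpha=1.4,beta=20);cv2.imwrite("pics/r3.png",f["frame"][:,:,::-1])
E
```

```text
12.8 [0.57922651 0.02311975 0.36914333] [-0.07060958  0.44791247 -1.94228105]
```

View pics/r1.png

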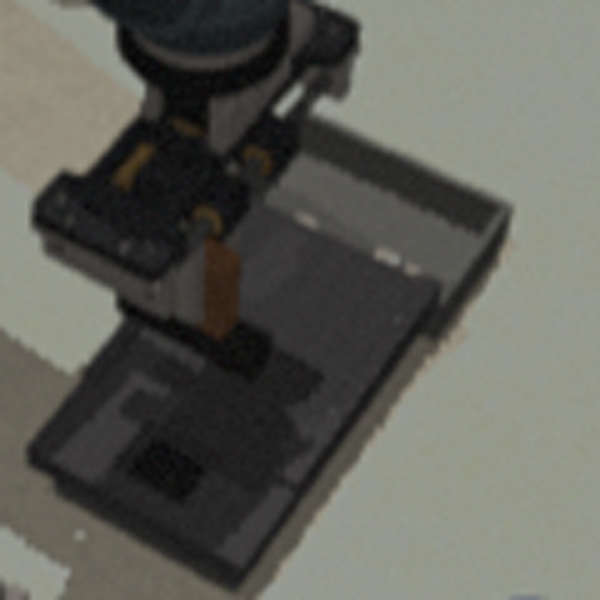

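View pics/r3.png

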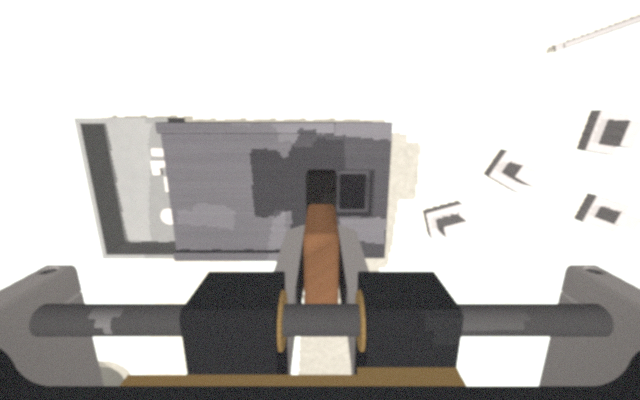

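send_rows(
  steps=[
    [[0,0.04,0.02],[0,0,0],0.01],
    [[0,0.08,0.04],[0,0,0],0.01],
    [[0,0.12,0.06],[0,0,0],0.01],
    [[0.0,0.16,0.08],[0,0,0],0.01],
    [[0.03,0.19,0.095],[0,0,0],0.01],
    [[0.07,0.21,0.105],[0,0,0],0.01],
    [[0.1,0.216,0.107],[0,0,0],0.01],
    [[0.12,0.216,0.107],[0,0,0],0.01],
    [[0.126,0.216,0.107],[0,0,0],0.01],
    [[0.129,0.216,0.107],[0,0,0],0.01],
    [[0.13,0.216,0.107],[0,0,0],0.01],
    [[0.131,0.216,0.107],[0,0,0],0.01],
    [[0.132,0.216,0.107],[0,0,0],0.01],
    [[0.1325,0.216,0.107],[0,0,0],0.01],
    [[0.133,0.216,0.107],[0,0,0],0.01],
    [[0.1335,0.216,0.107],[0,0,0],0.01],
    [[0.134,0.216,0.107],[0,0,0],0.01],
    [[0.1345,0.216,0.107],[0,0,0],0.01],
    [[0.135,0.216,0.107],[0,0,0],0.01],
  ],
)

```text
clock: 14.85
tool_pos: [0.4608, -0.1841, 0.2336]
ee_rot: [-2.194, 0.06, 2.194]
force: [-0.7, 1.2, -1.6]
gripper_width: 0.187
```

send_rows(
  steps=[
    [[0.0005,0,0],[0,0,0],0.01],
    [[0.001,0,0],[0,0,0],0.01],
    [[0.001,0,0],[0,0,0],0.01],
  ],
)

```text
clock: 15.15
tool_pos: [0.461, -0.1842, 0.2334]
ee_rot: [-2.193, 0.059, 2.194]
force: [-3.1, 1.7, 5.6]
gripper_width: 0.189
```

send_rows(
  steps=[
    [[0,0,0],[0,0,0],0.01],
    [[0,0,0],[0,0,0],0.03],
    [[0,0,0],[0,0,0],0.05],
    [[0,0,0],[0,0,0],0.05],
    [[0,0,0],[0,0,0],0.05],
    [[-0.02,0,0],[0,0,0],0.05],
    [[-0.05,0,0],[0,0,0],0.05],
    [[-0.09,0,0],[0,0,0],0.05],
    [[-0.13,0,0],[0,0,0],0.05],
    [[-0.15,0,0],[0,0,0],0.05],
    [[-0.15,0,0],[0,0,0],0.05],
  ],
)

```text
clock: 16.25
tool_pos: [0.4616, -0.1846, 0.3863]
ee_rot: [-2.203, 0.064, 2.189]
force: [0.7, -0.1, -0.0]
gripper_width: 0.529
```

```bash
python3 - <<'E'
from h import *
from bench import observe,grab_frame
st=observe();print(st["clock"],st["tool_pos"],st["force"])
f=grab_frame("scene");crop(f,220,130,410,330,"t1.png",3);crop(f,330,140,400,200,"t1b.png",8)
f=grab_frame("wrist");pickle.dump((st,f),open("t.pkl","wb"));cv2.imwrite("pics/t3.png",f["frame"][:,:,::-1])
E
```

```text
16.25 [ 0.46158092 -0.18455423  0.38627409] [ 0.73948379 -0.07405827 -0.04345543]
```

View pics/t1.png

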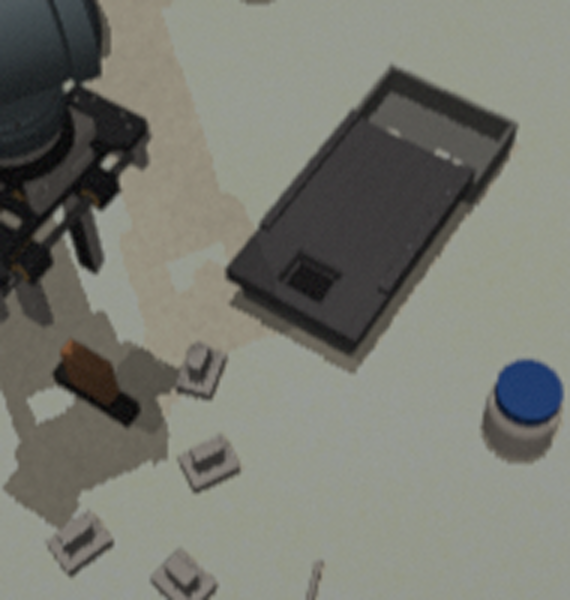

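View pics/t1b.png

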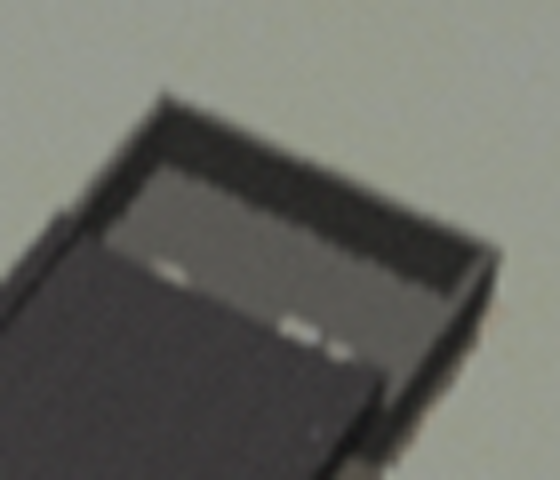

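View pics/t3.png

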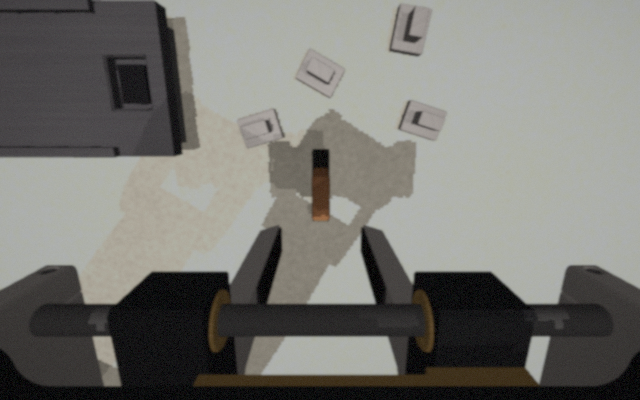

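send_rows(
  steps=[
    [[0.0,0.03,-0.04],[3,0,0],0.04],
    [[0.0,0.05,-0.08],[6,0,0],0.04],
    [[0.03,0.07,-0.12],[8.8,0,0],0.04],
    [[0.06,0.0935,-0.164],[8.8,0,0],0.04],
    [[0.086,0.0935,-0.164],[8.8,0,0],0.04],
    [[0.086,0.0935,-0.164],[8.8,0,0],0.04],
    [[0.086,0.0935,-0.164],[8.8,0,0],0.04],
    [[0.086,0.0935,-0.164],[8.8,0,0],0.04],
  ],
)

```text
clock: 17.15
tool_pos: [0.6193, -0.2861, 0.2977]
ee_rot: [-2.113, 0.221, 2.111]
force: [-0.5, 0.0, 1.9]
gripper_width: 0.425
```

```bash
python3 - <<'E'
from h import *
from bench import observe,grab_frame
st=observe();print(st["clock"],st["tool_pos"],R.from_rotvec(st["ee_rot"]).as_matrix().round(4)[:,1])
f=grab_frame("wrist");pickle.dump((st,f),open("u.pkl","wb"))
T=wT(st,f)
x0,y0=230,110;s=4
fr=cv2.resize(cv2.convertScaleAbs(f["frame"][y0:260,x0:420,::-1],alpha=1.3,beta=0),None,fx=s,fy=s,interpolation=cv2.INTER_CUBIC)
cv2.imwrite("pics/u0.png",fr)
for dims,z in [((22,17),14),((13,7),40)]:
    P=np.array([[a*dims[0],b*dims[1],z] for a,b in [(1,1),(1,-1),(-1,-1),(-1,1)]])/1e3
    P=R.from_euler("z",-11.75,degrees=True).apply(P)+[.6202,-.2868,0]
    q=((proj(f,P,T)-[x0,y0]+.5)*s-.5).astype(int);cv2.polylines(fr,[q.reshape(-1,1,2)],True,(0,0,255),1)
cv2.imwrite("pics/u1.png",fr)
E
```

```text
17.15 [ 0.61927527 -0.2861173   0.2977166 ] [-2.064e-01 -9.785e-01  4.000e-04]
```

View pics/u1.png

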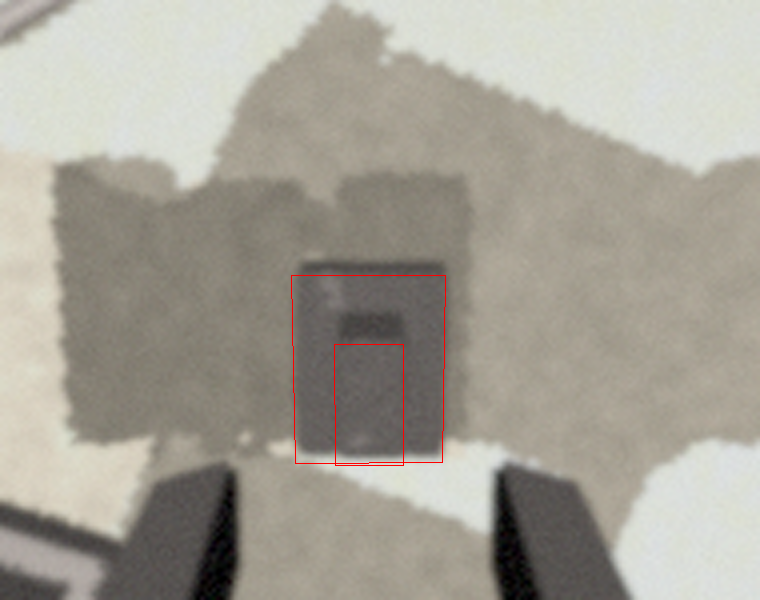

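send_rows(
  steps=[
    [[0.03,0.001,-0.002],[0,0,0],0.04],
    [[0.06,0.001,-0.002],[0,0,0],0.04],
    [[0.075,0.001,-0.002],[0,0,0],0.04],
    [[0.078,0.001,-0.002],[0,0,0],0.04],
    [[0.078,0.001,-0.002],[0,0,0],0.04],
    [[0.078,0.001,-0.002],[0,0,0],0.04],
  ],
)

```text
clock: 17.8
tool_pos: [0.6219, -0.2881, 0.2208]
ee_rot: [-2.116, 0.222, 2.109]
force: [0.0, -0.1, 0.8]
gripper_width: 0.423
```

send_rows(
  steps=[
    [[0.003,0,0],[0,0,0],0.04],
    [[0.0045,0,0],[0,0,0],0.04],
    [[0.0045,0,0],[0,0,0],0.04],
    [[0.0045,0,0],[0,0,0],0.008],
    [[0.0045,0,0],[0,0,0],0.008],
    [[0.0045,0,0],[0,0,0],0.008],
    [[0.0045,0,0],[0,0,0],0.008],
    [[0.0045,0,0],[0,0,0],0.008],
    [[0.0045,0,0],[0,0,0],0.008],
  ],
  force=50,
)

```text
clock: 18.7
tool_pos: [0.6213, -0.2878, 0.2142]
ee_rot: [-2.112, 0.221, 2.112]
force: [0.2, -0.2, -0.1]
gripper_width: 0.147
```

send_rows(
  steps=[
    [[-0.01,0,0],[0,0,0],0.008],
    [[-0.03,0,0],[0,0,0],0.008],
    [[-0.06,0,0],[0,0,0],0.008],
    [[-0.09,-0.03,0.02],[-2,0,0],0.008],
    [[-0.1,-0.07,0.043],[-4,0,0],0.008],
    [[-0.1,-0.11,0.068],[-6,0,0],0.008],
    [[-0.1,-0.15,0.093],[-8,0,0],0.008],
    [[-0.1,-0.19,0.117],[-9,0,0],0.008],
    [[-0.1,-0.23,0.142],[-9,0,0],0.008],
    [[-0.1,-0.255,0.157],[-9,0,0],0.008],
    [[-0.1,-0.255,0.157],[-9,0,0],0.008],
    [[-0.1,-0.255,0.157],[-9,0,0],0.008],
    [[-0.1,-0.255,0.157],[-9,0,0],0.008],
  ],
)

```text
clock: 20.0
tool_pos: [0.5208, -0.0067, 0.3147]
ee_rot: [-2.196, 0.058, 2.194]
force: [-0.1, 0.4, -0.6]
gripper_width: 0.146
```

```bash
python3 - <<'E'
from h import *
from bench import observe,grab_frame
st=observe();print(st["clock"],st["tool_pos"],R.from_rotvec(st["ee_rot"]).as_matrix().round(4)[:,1],st["force"])
f=grab_frame("wrist");pickle.dump((st,f),open("v.pkl","wb"))
cv2.imwrite("pics/v.png",f["frame"][:,:,::-1])
f["frame"]=cv2.convertScaleAbs(f["frame"],alpha=1.8,beta=10)
crop(f,240,60,400,260,"v1.png",4)
E
```

```text
20.0 [ 0.52082409 -0.0067314   0.31470947] [-5.190e-02 -9.987e-01  4.000e-04] [-0.0749199   0.38249392 -0.57416522]
```

View pics/v.png

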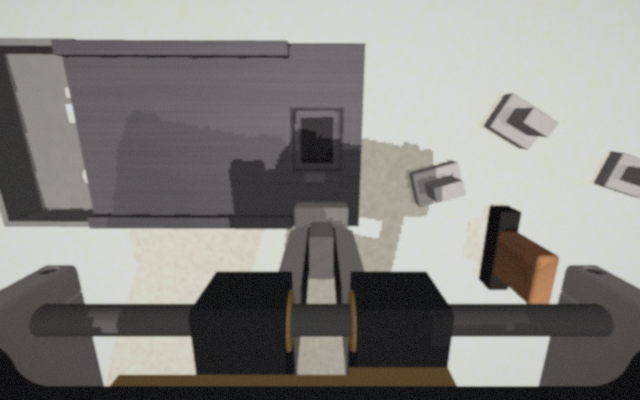

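View pics/v1.png

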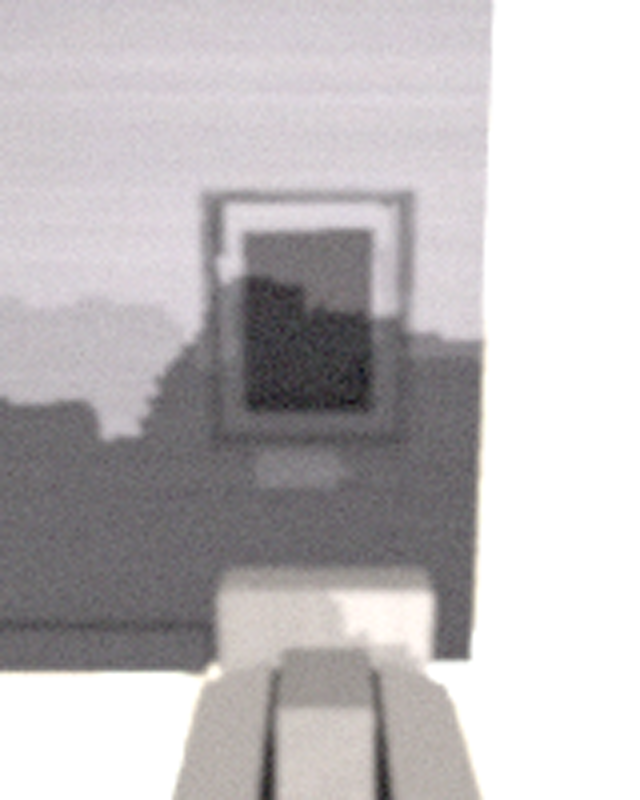

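```bash
python3 - <<'E'
from fit import *
import fit
st,f=pickle.load(open("v.pkl","rb"));cams["v"]=(f,wT(st,f))
m=lambda L:[tuple(np.array(q)/1e3) for q in L]
base=[("v",m([(22,17,14),(22,-17,14),(22,17,0),(22,-17,0),(13,7,40),(13,-7,40)]),cc([(217,590),(434,590),(222,567),(430,567),(280,707),(372,707)],240,60,4))]
x,r=fit.fit(base,[.52,0,-.05,0,0],.1005);print("ins",x.round(4),np.degrees(x[2]),r.tolist())
for z in (.053,.056):
    o=[("v",m([(23.5,18.5,0),(23.5,-18.5,0),(-23.5,-18.5,0),(-23.5,18.5,0)]),cc([(203,192),(413,192),(408,442),(211,442)],240,60,4))]
    y,r=fit.fit(o,[.58,0,-.05,0,0],z);print("pk",y.round(4),np.degrees(y[2]),r.tolist())
    d=y[:2]-x[:2];M=R.from_rotvec(st["ee_rot"]).as_matrix();print("tool delta",(M.T@[*d,0]).round(4))
E
```

```text
ins [ 0.5208 -0.0065 -0.0524  0.      0.    ] -3.0024038788740093 [[0.2, 0.0], [0.4, 0.0], [0.3, 0.4], [0.5, 0.4], [1.4, 0.4], [1.4, 0.4]]
pk [ 0.5796 -0.0063 -0.0519  0.      0.    ] -2.970871904623596 [[2.1, 0.7], [2.0, 0.7], [1.7, 0.9], [1.6, 0.9]]
tool delta [ 0.0001 -0.0032 -0.0587]
pk [ 0.5798 -0.0064 -0.0518  0.      0.    ] -2.9691751728062883 [[1.8, 0.4], [1.7, 0.4], [1.4, 0.5], [1.3, 0.5]]
tool delta [ 0.0001 -0.0032 -0.0589]
```

send_rows(
  steps=[
    [[0,-0.0032,-0.03],[0,0,0],0.008],
    [[0,-0.0032,-0.0584],[0,0,0],0.008],
    [[0.01,-0.0032,-0.0584],[0,0,0],0.008],
    [[0.025,-0.0032,-0.0584],[0,0,0],0.008],
    [[0.034,-0.0032,-0.0584],[0,0,0],0.008],
    [[0.034,-0.0032,-0.0584],[0,0,0],0.008],
    [[0.034,-0.0032,-0.0584],[0,0,0],0.008],
    [[0.034,-0.0032,-0.0584],[0,0,0],0.008],
  ],
)

```text
clock: 20.85
tool_pos: [0.5788, -0.0057, 0.2807]
ee_rot: [-2.197, 0.056, 2.195]
force: [0.1, 0.5, -1.1]
gripper_width: 0.147
```

```bash
python3 - <<'E'
from h import *
from bench import observe,grab_frame
st=observe();print(st["clock"],st["tool_pos"],R.from_rotvec(st["ee_rot"]).as_matrix().round(4)[:,1],st["force"])
f=grab_frame("wrist");pickle.dump((st,f),open("x.pkl","wb"))
f["frame"]=cv2.convertScaleAbs(f["frame"],alpha=1.8,beta=10)
crop(f,240,140,400,260,"x1.png",5)
f=grab_frame("scene");f["frame"]=cv2.convertScaleAbs(f["frame"],alpha=1.8,beta=10)
crop(f,290,170,370,250,"x2.png",7)
f=grab_frame("side");f["frame"]=cv2.convertScaleAbs(f["frame"],alpha=1.8,beta=10)
crop(f,290,170,370,250,"x4.png",7)
E
```

```text
20.85 [ 0.57875315 -0.00566212  0.28067542] [-5.100e-02 -9.987e-01  1.000e-04] [ 0.08766121  0.54923981 -1.0604263 ]
```

View pics/x1.png

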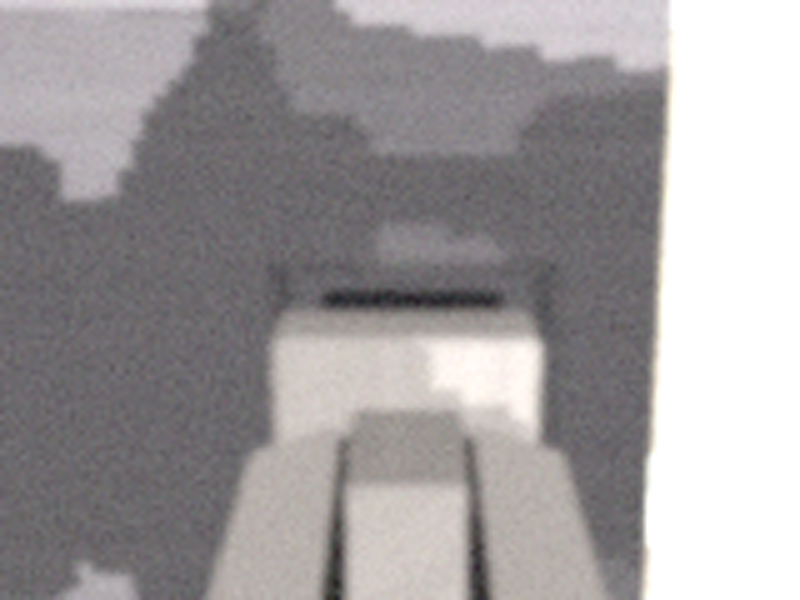

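View pics/x2.png

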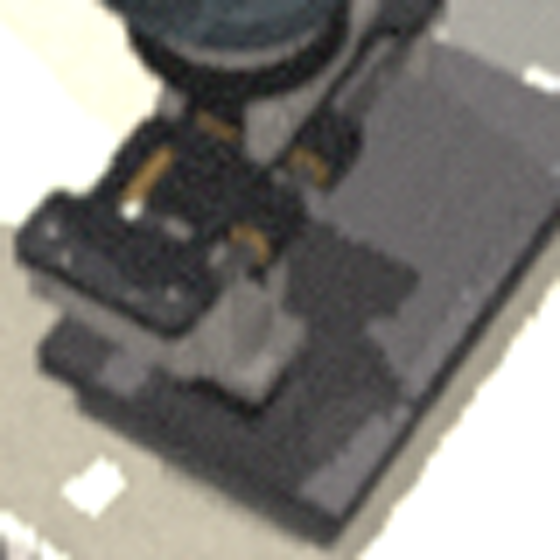

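View pics/x4.png

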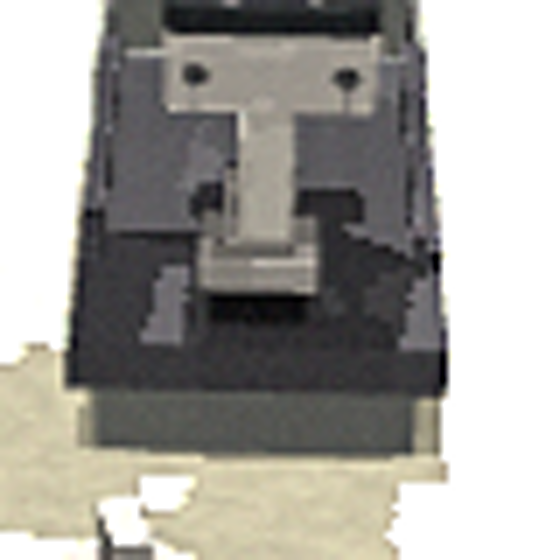

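```bash
python3 - <<'E'
from fit import *
import fit
st,f=pickle.load(open("x.pkl","rb"));cams["v"]=(f,wT(st,f));M=R.from_rotvec(st["ee_rot"]).as_matrix()
T=cams["v"][1];z0=st["tool_pos"][2]-.2142
m=lambda L:[tuple(np.array(q)/1e3) for q in L]
base=[("v",m([(22,17,14),(22,-17,14),(22,17,0),(22,-17,0),(13,7,40),(13,-7,40)]),cc([(270,336),(545,336),(280,312),(532,312),(345,485),(468,485)],240,140,5))]
x,r=fit.fit(base,[.57,0,-.05,0,0],z0);print("ins",x.round(4),np.degrees(x[2]),r.tolist())
for z in (.053,.056):
    p=[px(f,*q,z,T) for q in cc([(272,262),(553,262)],240,140,5)]
    print(np.linalg.norm(p[0]-p[1]))
    c=np.mean(p,0)-R.from_euler("z",-2.95,degrees=True).apply([.0235,0,0]);print(c, (M.T@[*(c[:2]-x[:2]),0]).round(4))
E
```

```text
ins [ 0.5786 -0.0053 -0.0521  0.      0.    ] -2.984024690040838 [[0.1, 0.4], [0.2, 0.4], [0.3, 0.9], [0.5, 0.9], [0.5, 0.3], [0.6, 0.3]]
0.039610131148527114
[ 0.57994793 -0.00621493  0.053     ] [ 0.      0.0008 -0.0014]
0.03903594886913258
[ 0.58069385 -0.00624052  0.056     ] [ 0.      0.0008 -0.0021]
```

send_rows(
  steps=[
    [[0,0.0008,-0.001],[0,0,0],0.008],
    [[0.003,0.0008,-0.001],[0,0,0],0.008],
    [[0.006,0.0008,-0.001],[0,0,0],0.008],
    [[0.008,0.0008,-0.001],[0,0,0],0.008],
    [[0.009,0.0008,-0.001],[0,0,0],0.008],
    [[0.01,0.0008,-0.001],[0,0,0],0.008],
    [[0.011,0.0008,-0.001],[0,0,0],0.008],
    [[0.012,0.0008,-0.001],[0,0,0],0.008],
    [[0.012,0.0008,-0.001],[0,0,0],0.008],
  ],
)

```text
clock: 21.9
tool_pos: [0.5797, -0.0065, 0.268]
ee_rot: [-2.195, 0.056, 2.196]
force: [0.6, -0.3, -1.4]
gripper_width: 0.149
```

send_rows(
  steps=[
    [[0.001,0,0],[0,0,0],0.008],
    [[0.002,0,0],[0,0,0],0.008],
    [[0.003,0,0],[0,0,0],0.008],
    [[0.004,0,0],[0,0,0],0.008],
    [[0.005,0,0],[0,0,0],0.008],
  ],
)

```text
clock: 22.4
tool_pos: [0.5798, -0.0065, 0.263]
ee_rot: [-2.196, 0.056, 2.196]
force: [0.3, 0.2, -0.6]
gripper_width: 0.143
```

send_rows(
  steps=[
    [[0.001,0,0],[0,0,0],0.008],
    [[0.002,0,0],[0,0,0],0.008],
    [[0.003,0,0],[0,0,0],0.008],
    [[0.004,0,0],[0,0,0],0.008],
  ],
  force=60,
)

```text
clock: 22.8
tool_pos: [0.5801, -0.0065, 0.2609]
ee_rot: [-2.195, 0.056, 2.197]
force: [-5.6, 0.8, 11.3]
gripper_width: 0.144
```

send_rows(
  steps=[
    [[0.001,0,0],[0,0,0],0.008],
    [[0.002,0,0],[0,0,0],0.008],
    [[0.003,0,0],[0,0,0],0.008],
    [[0.004,0,0],[0,0,0],0.008],
  ],
)

```text
clock: 23.2
tool_pos: [0.5801, -0.0065, 0.257]
ee_rot: [-2.195, 0.056, 2.197]
force: [-5.5, -0.3, 11.4]
gripper_width: 0.143
```

send_rows(
  steps=[
    [[0.0007,0,0],[0,0,0],0.008],
    [[0.0014,0,0],[0,0,0],0.008],
    [[0.0021,0,0],[0,0,0],0.008],
    [[0.0021,0,0],[0,0,0],0.008],
  ],
)

```text
clock: 23.6
tool_pos: [0.5803, -0.0065, 0.2561]
ee_rot: [-2.194, 0.056, 2.197]
force: [-10.5, 1.3, 18.8]
gripper_width: 0.141
```

send_rows(
  steps=[
    [[0.0006,0,0],[0,0,0],0.008],
    [[0.0012,0,0],[0,0,0],0.008],
    [[0.0012,0,0],[0,0,0],0.008],
  ],
)

```text
clock: 23.9
tool_pos: [0.5804, -0.0065, 0.256]
ee_rot: [-2.194, 0.056, 2.198]
force: [-14.1, 2.1, 26.3]
gripper_width: 0.146
```

send_rows(
  steps=[
    [[-0.0015,0,0],[0,0,0],0.008],
    [[-0.003,0,0],[0,0,0],0.008],
    [[-0.0032,0,0],[0,0,0],0.03],
    [[-0.0032,0,0],[0,0,0],0.04],
    [[-0.0032,0,0],[0,0,0],0.04],
    [[-0.0032,0,0],[0,0,0],0.04],
    [[-0.02,0,0],[0,0,0],0.04],
    [[-0.06,0,0],[0,0,0],0.04],
    [[-0.1,0,0],[0,0,0],0.04],
    [[-0.13,0,0.02],[0,0,0],0.04],
    [[-0.13,-0.04,0.05],[0,0,0],0.04],
    [[-0.13,-0.08,0.08],[0,0,0],0.04],
    [[-0.13,-0.12,0.08],[0,0,0],0.04],
    [[-0.13,-0.15,0.08],[0,0,0],0.04],
    [[-0.13,-0.15,0.08],[0,0,0],0.04],
    [[-0.13,-0.15,0.08],[0,0,0],0.04],
  ],
)

```text
clock: 25.5
tool_pos: [0.5073, 0.1476, 0.3812]
ee_rot: [-2.195, 0.055, 2.198]
force: [0.1, -0.1, 0.2]
gripper_width: 0.429
```

```bash
python3 - <<'E'
from h import *
from bench import observe,grab_frame
st=observe();print(st["clock"],st["tool_pos"],st["force"],st["gripper_width"])
f=grab_frame("wrist");pickle.dump((st,f),open("y.pkl","wb"))
cv2.imwrite("pics/y0.png",cv2.convertScaleAbs(f["frame"],alpha=1.4,beta=10)[:,:,::-1])
f=grab_frame("side");cv2.imwrite("pics/y2f.png",f["frame"][:,:,::-1]);f["frame"]=cv2.convertScaleAbs(f["frame"],alpha=1.8,beta=10)
crop(f,290,170,370,250,"y2.png",7)
f=grab_frame("scene");cv2.imwrite("pics/y1.png",f["frame"][:,:,::-1])
E
```

```text
25.5 [0.5073194  0.14761917 0.3812252 ] [ 0.11338312 -0.1113617   0.22085415] 0.42868335664536084
```

View pics/y0.png

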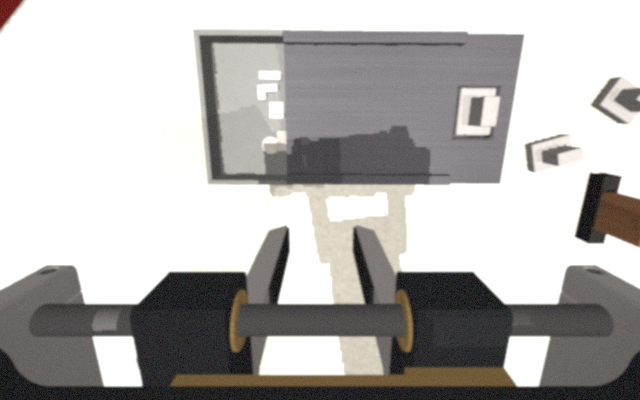

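View pics/y2.png

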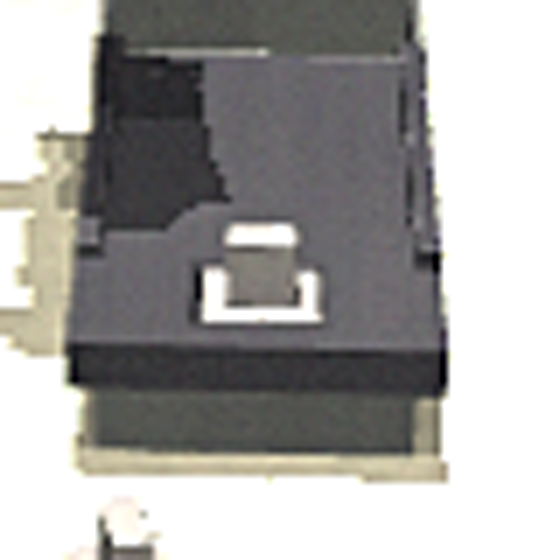

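View pics/y1.png

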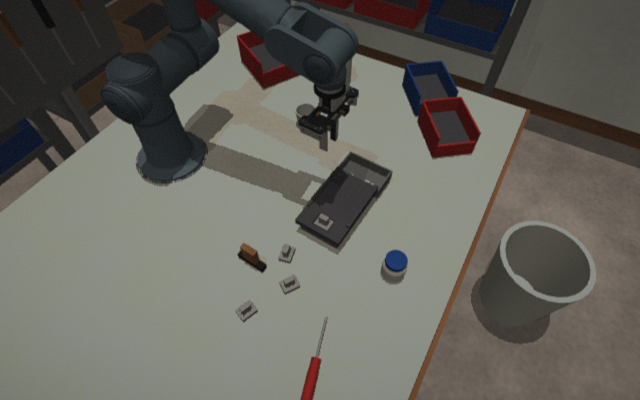

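```bash
python3 - <<'E'
from h import *
st,f=pickle.load(open("y.pkl","rb"))
crop(f,190,20,310,200,"y3.png",3.3);crop(f,430,60,530,160,"y4.png",5)
a=cv2.imread("pics/y3.png");b=cv2.imread("pics/y4.png");h=max(a.shape[0],b.shape[0])
pad=lambda i:cv2.copyMakeBorder(i,0,h-i.shape[0],0,0,0)
cv2.imwrite("pics/y34.png",np.hstack([pad(a),b if b.shape[0]==h else pad(b)])[:,:800])
E
```

View pics/y34.png

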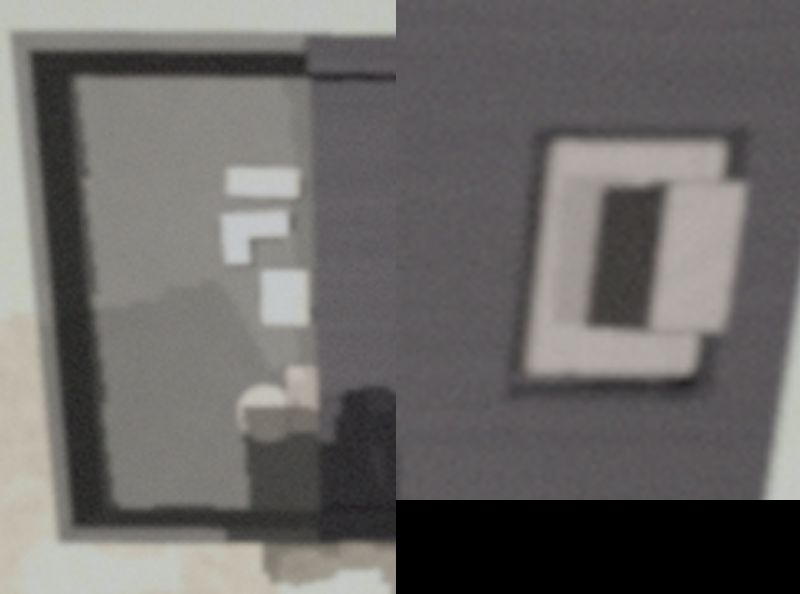

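```bash
python3 -c "
from bench import finish_job;print(finish_job())"
```

```text
the job is handed in; nothing more can be done
None
```

The job is done and handed in, at about 26 s on the robot's clock of the 72 s allowed.

**Wiping:** I lowered the scraper onto the plate at about 5 mm/s and wiped with about 5–6 N at the wrist. All five chips went over the open end in one pass, and the last pictures show the plate clear. All five are in the tray, but the rectangular chip is only partly visible, because the plate's edge hides the rest. The fingers never touched a chip.

**Scraper:** It is standing on the bench about where it started.

**Insert:** I took the look-alike farthest from the base, at about 0.685 m, and put it in the pocket. It met the pad, moved down under about 11 N, then stopped at the expected full depth. Pressing to 26 N gave no more than 0.1 mm of further movement. The closing pictures show its base flush with the plate.

**Bystanders:** The jar and the screwdriver are in the last scene picture where they started. The arm partly hides the cup there, but I never moved near it or reached for it.

**Disagreements in the measurements:**
- The pictures put the plate 8–9 mm off the bench, while contact gave about 11 mm; I worked from the contact reading.
- The pocket's x position differed by about 2 mm between views. I aimed near the middle of those readings, and the insert went in without catching.

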